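# Top up the leaning tin tube to the yellow band

### The arm

A 6-joint arm with a two-finger parallel gripper is mounted at the origin on the work surface. World frame = base frame: x ahead of the robot, y to its left, z up, the work surface at z = 0. Lengths are in mm, angles in rad, forces in N, time in s.
With the tool pointing down it reaches from about 350 to 875 mm from the base axis. Payload 4.2 kg.
Tool frame: the origin (TCP) lies midway between the tips of the shut fingers; the grasp point (between the pads) lies 19 mm behind it (arm.grip_point_offset is the z of the grasp point in the tool frame, in mm); z points along the fingers, x is the direction in which the jaws open and shut, and the axes are right-handed (so a half turn about z gives the same grasp; the last joint's range is limited). The gripper opens to 85 mm and grips with 20 to 120 N. Pads are 22 mm wide; open, the fingers measure 114 mm over their backs; the gripper's body (76 mm by 85 mm) begins 54 mm behind the grasp point. The pads swing forward as they close: fully open they stand 13 mm farther back than shut.
Start: joints at [-1.029, 0.385, 0.008, 0, -1.194, -0.259], TCP at [174.42, -600.147, 199.012] pointing down, gripper open.
Joint ranges: [-3.14, 3.14], [-1.21, 2.06], [-1.07, 1.41], [-3.16, 2.05], [-2.99, -0.16], [-3.1, 3.1]. Speed limits (rad/s): [2.79, 2.79, 3.14, 3.14, 3.14, 3.14].

### API

Orientations are given as a unit quaternion [x, y, z, w].
In Python, from bench import arm gives the robot as it stands.
- The arm moves only by the shell command python3 -m jog 'ROWS'. ROWS is JSON, a list of rows, each an object of numbers: "hand": the finger opening in mm, from 0 to 85.4; "dx", "dy", "dz": the shift along the tool's x, y, z in mm; "rx", "ry", "rz": the turn, a rotation vector about the tool's x, y, z in rad. A call has 1 to 5 rows; each row shifts and turns the commanded pose from where the row before left it, along the tool's axes as they then stand; what a row does not reach is not made up. A row lasts 1/12 s, in which the tool goes at most 41.7 mm and 7.16 degrees, less where a joint would pass 70% of its speed; a pose out of reach is approached as far as the arm can. A call with a gripper value outside its range is refused whole. The fingers move at their own pace and stop on an object; the grip force is fixed at half the most. Time passes only in rows, so rows that do not move let the fingers close. It gives the time, the measured TCP pose, the force and the opening at its end, in the units of the state.
- arm.read_state(): the state, without advancing time (a new reading comes with each control period).
- arm.get_image(name): name is "scene" or "top" or "wrist"; returns a dict with "img" (420x560x3 uint8, red, green, blue), "depth" (420x560 float32, mm along the optical axis (not along the pixel's ray), 0 where there is no reading), "intrinsics" (3x3 intrinsics, pixels), "dist" ([k1, k2, p1, p2, k3] as OpenCV has them; the pictures are not rectified), "R" (3x3) and "t" (3): a world point X has camera coordinates R X + t; the wrist camera has in their place "T_tool_cam" (4x4, takes a point from camera to tool coordinates, whose origin is the TCP and whose axes are the tool frame's). Camera axes: x right, y down, z forward; pixel columns grow to the right and rows downward; lengths in mm; the calibration is good to about 2 mm. A picture is of the moment at which its call begins: read the wrist's pose just before it.
- arm.job_done(): hands the job in, once; it reports no verdict.
The state is a dict: "clock": time; "joints": joint angles; "joint_vel": joint speeds; "joint_efforts": joint torques, N m; "position": TCP position; "ee_rot": TCP orientation; "contact_force": force on the tool from outside, world axes, zero at the start; "wrist_torque": the same for the moment, N m; "gripper_width": finger opening in mm.
Only numpy, scipy, OpenCV 4.12 (cv2) and the standard library are available. Lean on these libraries where they do the work, as an engineer would, in place of code of your own. Each camera call takes 0.05 s, during which the arm holds its last target.

### The job

Load tins from the counter into the leaning clear tube, each lying flat on the one below, until the top of the stack is level with the yellow band: neither short of it nor above it. The thick red and thin blue tins may be mixed in any order. Leave the tin that is not needed, and everything else on the counter, where it stands.

Things in the scene. Friction and masses are not known exactly. Their poses are not given: they have to be found in the camera images.
- tube: Clear straight tube, fixed, leaning 25 degrees from vertical, roughly towards the robot. Origin: centre of its inner floor, 40 mm above the table; z along its axis, up and out of the mouth; y level; it leans towards its -x side. Inner diameter 66 mm, walls 4 mm, slick (friction 0.2). Starts empty; a tin let go inside slides down by itself and rests against the lower wall
- tube_mouth (a point): Centre of the tube's mouth, on its axis 130 mm from the inner floor. Above it a white flared lip rises about 11 mm more, about 92 mm across outside. On the tube's +y and -y sides wall and lip are cut away above z = 70 mm as finger slots 46 mm wide: fingers that hold a tin across the tube's y can go down to z = 72 mm; below that the wall is whole
- tube_band (a point): Point on the tube's axis, 112 mm from its inner floor, at the level of the middle of the yellow band (6 mm wide) that runs round the outside of the tube: the top of the stack must come level with it
- stand: Dark steel stand that carries the tube; it cannot be moved. Base plate 180 (x) by 120 (y) by 10 mm; origin at the centre of its underside, x level and away from the lean; the tube's origin lies at x = 50, z = 40 mm
- red1_center (a point): Thick red tin with steel ends, a flat solid cylinder 60 mm in diameter and 42 mm high, standing upright and loose on the table at the start; this point is its centre, half-way up. z runs along the tin's axis, bottom to lid
- red2_center (a point): Other thick red tin with steel ends, a flat solid cylinder 60 mm in diameter and 42 mm high, standing upright and loose on the table at the start; this point is its centre, half-way up. z runs along the tin's axis, bottom to lid
- blue1_center (a point): Thin blue tin with steel ends, a flat solid cylinder 60 mm in diameter and 28 mm high, standing upright and loose on the table at the start; this point is its centre, half-way up. z runs along the tin's axis, bottom to lid
- blue2_center (a point): Other thin blue tin with steel ends, a flat solid cylinder 60 mm in diameter and 28 mm high, standing upright and loose on the table at the start; this point is its centre, half-way up. z runs along the tin's axis, bottom to lid
- bigcan: Tall green can, 74 mm in diameter, 88 mm high; origin at the centre of its underside. Bystander
- yellowcan: Tall yellow can, 74 mm in diameter, 88 mm high; origin at the centre of its underside. Bystander
- jar: Amber glass jar with a lid, 64 mm in diameter, 90 mm high; origin at the centre of its underside. Bystander
- tape: Roll of brown tape lying flat, 100 mm in diameter, 48 mm high; origin at the centre of its underside. Bystander
- carton: Small cardboard carton, 100 by 70 by 60 mm; origin at the centre of its underside. Bystander
- scraper: Flat scraper with a handle, lying along its x; origin on its underside. Bystander
- marker: Black marker pen with a red cap, about 118 mm long, lying along its x; origin on its underside. Bystander

How it is judged:
By the outcome, as a careful person would: the job done as asked, in the order asked, and still so for the second after the job is handed in, with the robot touching nothing.
It also fails if it takes over 70 s, if anything falls off the work surface, if the arm or the gripper's body presses on something with over 40 N, if the wrist force passes 120 N, or if a joint passes its speed limit or range.

## Working session

There is one attempt and no reset: what is moved stays moved. The work goes in short steps, Python scripts to look and compute and a shell command to move; the robot and the scene stay as the last step left them, time stands still between calls to the robot, and variables do not carry over. Pictures are saved under pics/ and viewed, and the job is handed in when it is done.

```bash
mkdir -p pics; ls; cat > h.py <<'E'
from bench import arm
import cv2, numpy as np
def snap(n,f):
    d=arm.get_image(n); cv2.imwrite('pics/'+f,cv2.cvtColor(d['img'],cv2.COLOR_RGB2BGR)); np.savez('pics/'+f[:-4]+'.npz',**{k:v for k,v in d.items() if k!='name'}); return d
E
python3 - <<'E'
from h import *
print(arm.read_state())
for n in ['scene','top']:
    d=snap(n,n+'0.png'); print(n,d['intrinsics'].tolist(),d['dist'],np.round(d['R'],4).tolist(),d['t'], arm.grip_point_offset)
E
```

```text
pics
{'clock': 0.0, 'joints': array([-1.02943025e+00,  3.85534087e-01,  6.62413690e-03, -5.12763612e-04,
       -1.19398668e+00, -2.58576131e-01]), 'joint_vel': array([ 0.00019823, -0.00096309,  0.00034951, -0.00048239,  0.00024673,
       -0.00017547]), 'joint_efforts': array([-7.22101231e-04, -3.92284763e+01,  1.88400078e+01,  4.18613613e+00,
       -4.63309698e-03,  4.09084478e-06]), 'position': array([ 174.21996578, -599.54548846,  197.9325127 ]), 'ee_rot': array([ 6.00476880e-01,  7.99641393e-01,  6.15624045e-04, -8.83523303e-04]), 'contact_force': array([-0.13764128, -0.32779046,  1.22087956]), 'wrist_torque': array([ 0.02020933, -0.02217865, -0.00044547]), 'gripper_width': 85.47698176084833}
scene [[402.5238647547568, 0.0, 281.82370273618835], [0.0, 402.5238647547568, 215.10937572607313], [0.0, 0.0, 1.0]] [-0.02318779  0.          0.          0.          0.        ] [[0.6556, 0.7551, -0.0069], [0.5385, -0.4739, -0.6967], [-0.5294, 0.4531, -0.7173]] [-356.3617289  -229.36829742 1450.73315752] -18.700000000000003
top [[412.7278575505865, 0.0, 273.91434607217985], [0.0, 412.7278575505865, 209.38188382871732], [0.0, 0.0, 1.0]] [0.03124633 0.         0.         0.         0.        ] [[0.0137, -0.9999, 0.0049], [-0.9875, -0.0143, -0.1568], [0.1568, -0.0027, -0.9876]] [-21.72804837 567.3123216  963.99953527] -18.700000000000003
```

View pics/scene0.png

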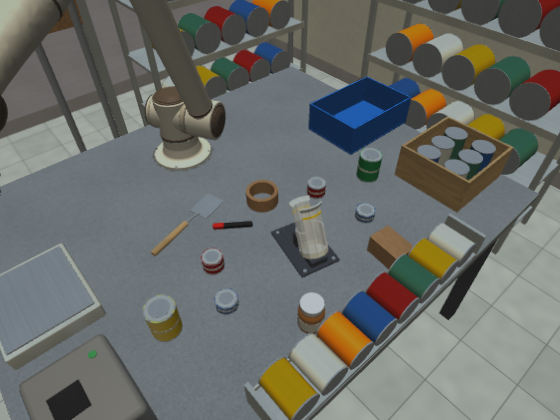

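View pics/top0.png

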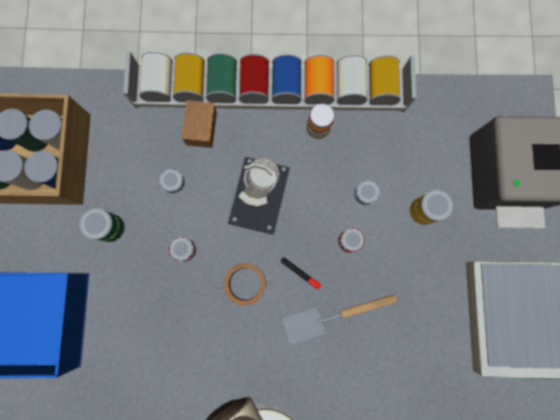

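```bash
cat >> h.py <<'E'
def load(f): return dict(np.load('pics/'+f))
def cloud(d):
    h,w=d['depth'].shape
    u,v=np.meshgrid(np.arange(w),np.arange(h))
    p=cv2.undistortPoints(np.stack([u,v],-1).reshape(-1,1,2).astype(float),d['intrinsics'],d['dist']).reshape(h,w,2)
    z=d['depth'].astype(float)
    c=np.dstack([p[...,0]*z,p[...,1]*z,z])
    return (c-d['t'])@d['R']
def ray(d,uv,z):
    p=cv2.undistortPoints(np.array(uv,float).reshape(-1,1,2),d['intrinsics'],d['dist']).reshape(-1,2)
    r=np.c_[p,np.ones(len(p))]@d['R']; o=-d['R'].T@d['t']
    s=(z-o[2])/r[:,2]; return o+s[:,None]*r
def project(d,X):
    return cv2.projectPoints(np.array(X,float).reshape(-1,1,3),cv2.Rodrigues(d['R'])[0],d['t'],d['intrinsics'],d['dist'])[0].reshape(-1,2)
E
python3 - <<'E'
from h import *
d=load('top0.npz'); C=cloud(d)
print('table z', np.median(C[300:340,420:450,2]))
for n,(u,v),h in [('blueL',(171,181),28),('redL',(181,250),42),('redR',(351,240),42),('blueR',(367,192),28)]:
    s=np.s_[v-20:v+20,u-20:u+20]
    c=C[s].reshape(-1,3); m=(c[:,2]>h-9)&(c[:,2]<h+9); q=c[m]
    pix=np.argwhere((C[s][...,2]>h-9)&(C[s][...,2]<h+9)).astype(np.int32)
    (a,b),r=cv2.minEnclosingCircle(pix[:,::-1].copy())
    X=ray(d,[[u-20+a,v-20+b]],h)
    print(n,m.sum(),q.mean(0).round(1),X.round(1),r,'scene px',None)
img=cv2.cvtColor(d['img'],cv2.COLOR_RGB2BGR)
cv2.imwrite('pics/crop0.png',cv2.resize(img[145:245,215:305],None,fx=6,fy=6,interpolation=cv2.INTER_CUBIC)[:600])
s=load('scene0.npz');img=cv2.cvtColor(s['img'],cv2.COLOR_RGB2BGR)
cv2.imwrite('pics/crop1.png',cv2.resize(img[185:285,260:350],None,fx=6,fy=6,interpolation=cv2.INTER_CUBIC)[:600])
E
```

```text
table z 0.1912404936237181
blueL 456 [641.3 246.2  29.1] [[641.  245.9  28. ]] 12.333433151245117 scene px None
redL 494 [469.1 209.9  43.3] [[468.6 209.9  42. ]] 12.66036319732666 scene px None
redR 508 [ 497.2 -204.3   43. ] [[ 496.9 -204.4   42. ]] 13.022326469421387 scene px None
blueR 459 [ 618.3 -247.9   28.9] [[ 617.7 -248.2   28. ]] 12.15146541595459 scene px None
```

View pics/crop0.png

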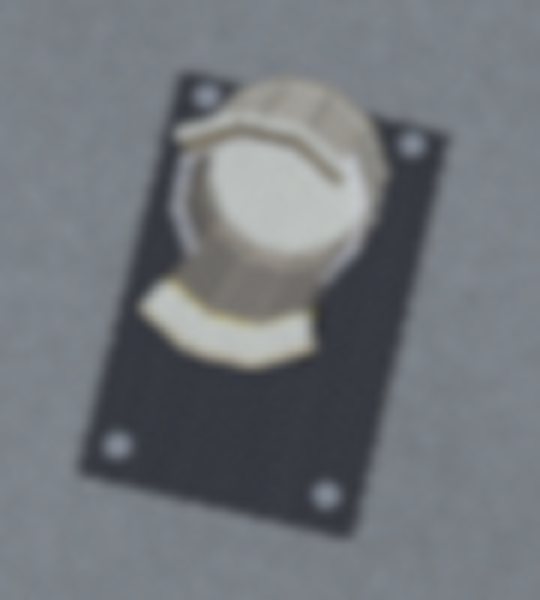

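View pics/crop1.png

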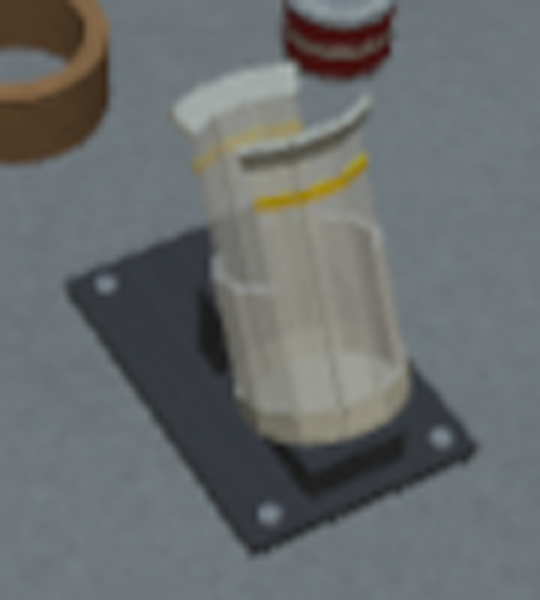

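```bash
cat >> h.py <<'E'
def geom():
    d=load('top0.npz')
    b=np.array([(206,96),(412,144),(327,494),(118,445)],float)
    P=ray(d,(b+.5)/6-.5+[215,145],11)
    k=np.array([(180,72),(449,135),(354,538),(80,472)],float)
    Q=ray(d,(k+.5)/6-.5+[215,145],10)
    x=(Q[0]+Q[1]-Q[2]-Q[3])/2; x2=(P[0]+P[1]-P[2]-P[3])/2
    return P,Q,x,x2
E
python3 - <<'E'
from h import *
P,Q,x,x2=geom()
print(P.round(1),Q.round(1),P.mean(0),Q.mean(0),np.linalg.norm(x),np.degrees(np.arctan2(x[1],x[0])),np.degrees(np.arctan2(x2[1],x2[0])))
y1=(Q[0]+Q[3]-Q[1]-Q[2])/2;print(np.linalg.norm(y1),np.degrees(np.arctan2(y1[1],y1[0]))-90)
c=(P.mean(0)+Q.mean(0))/2; a=np.arctan2(x[1],x[0])
ex=np.array([np.cos(a),np.sin(a),0]); ey=np.array([-np.sin(a),np.cos(a),0])
O=np.array([c[0],c[1],0])+50*ex+[0,0,40]; l=np.radians(25)
ax=-np.sin(l)*ex+np.array([0,0,np.cos(l)]); tx=np.cross(ey,ax)
print('O',O,'ax',ax,'tx',tx,'mouth',O+130*ax)
th=np.linspace(0,2*np.pi,60)
for n,(u0,v0) in [('top',(215,145)),('scene',(260,185))]:
    d=load(n+'0.npz');img=cv2.cvtColor(d['img'],cv2.COLOR_RGB2BGR)[v0:v0+100,u0:u0+90]
    img=cv2.resize(img,None,fx=6,fy=6,interpolation=cv2.INTER_CUBIC)
    for z,r,col in [(0,33,(0,255,0)),(112,37,(0,255,255)),(141,46,(0,0,255)),(70,37,(255,0,255))]:
        X=O+z*ax+r*(np.cos(th)[:,None]*tx+np.sin(th)[:,None]*ey)
        p=(project(d,X)-[u0,v0]+.5)*6
        cv2.polylines(img,[p.astype(np.int32)],True,col,1)
    cv2.imwrite('pics/ov_%s.png'%n,img)
E
python3 -c "
import cv2,numpy as np
a=cv2.imread('pics/ov_top.png');b=cv2.imread('pics/ov_scene.png')
cv2.imwrite('pics/ov.png',cv2.resize(np.hstack([a,b]),(800,444)))"
```

```text
[[699.1  52.2  11. ]
 [679.3 -36.4  11. ]
 [528.2  -2.3  11. ]
 [547.6  85.6  11. ]] [[709.9  63.7  10. ]
 [683.8 -52.2  10. ]
 [510.  -13.9  10. ]
 [536.1 101.3  10. ]] [613.56387095  24.79289877  11.        ] [609.94009142  24.73024     10.        ] 177.85560101453493 -12.322097602688038 -12.561964521863485
118.43909195560333 -12.738821989428942
O [660.60014823  14.09120972  40.        ] ax [-0.41288255  0.09018978  0.90630779] tx [ 0.88542948 -0.1934126   0.42261826] mouth [606.92541687  25.81588074 157.82001231]
```

View pics/ov.png

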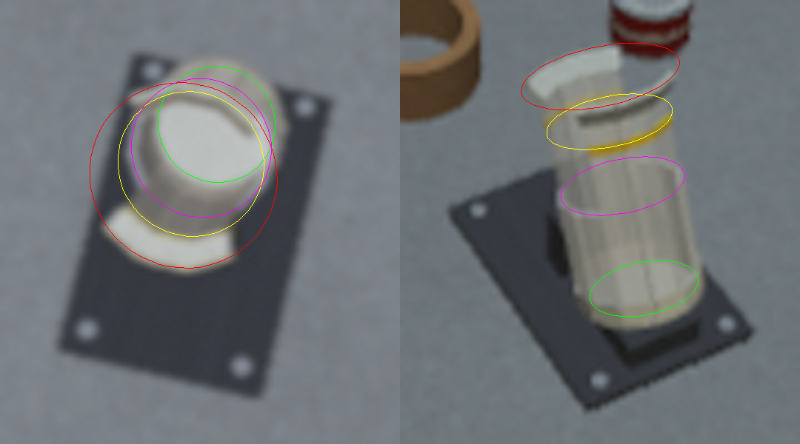

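```bash
python3 - <<'E'
from h import *
a=np.radians(-12.5); l=np.radians(25)
ex=np.array([np.cos(a),np.sin(a),0]); ey=np.array([-np.sin(a),np.cos(a),0])
ax=-np.sin(l)*ex+np.array([0,0,np.cos(l)]); tx=np.cross(ey,ax)
O=np.array([661.,14.,40.])
for n in ['top','scene']:
    d=load(n+'0.npz');C=cloud(d); q=(C-O)@np.c_[tx,ey,ax]
    R=np.hypot(q[...,0],q[...,1]); m=(R<60)&(C[...,2]>30)
    w=q[m]
    print(n,len(w))
    for lo,hi in [(-12,-3),(-3,5),(5,60),(75,125),(125,133),(133,139),(139,148)]:
        s=w[(w[:,2]>lo)&(w[:,2]<=hi)]
        if len(s)>8:
            A=np.c_[2*s[:,:2],np.ones(len(s))]; sol=np.linalg.lstsq(A,(s[:,:2]**2).sum(1),rcond=None)[0]
            print(lo,hi,len(s),s.mean(0).round(1),s.min(0).round(1),s.max(0).round(1),'circ',sol[:2].round(1),np.sqrt(sol[2]+sol[0]**2+sol[1]**2).round(1))
E
```

```text
top 1265
-3 5 258 [-11.3   3.7   1.6] [-32.4 -37.3  -2.9] [36.1 33.3  5. ] circ [-4.3  1.6] 21.1
5 60 331 [-2.8  0.1 31.5] [-51.8 -37.4   5.1] [36.8 34.4 59.9] circ [-0.  -0.7] 35.4
75 125 163 [-18.7  -0.3  97.8] [-35.9 -26.4  75.2] [ 35.8  31.3 124.9] circ [0.3 0.2] 35.4
125 133 73 [-16.3   1.4 130.7] [-41.4 -24.8 125. ] [ 34.1  28.9 133. ] circ [-2.   0.7] 34.8
133 139 126 [ -7.4   1.5 135.9] [-44.  -29.4 133.1] [ 40.5  29.5 139. ] circ [-1.7  1. ] 38.0
139 148 169 [ -2.9   0.5 141.8] [-47.5 -30.8 139. ] [ 43.7  32.4 145.7] circ [-1.4  0.7] 43.0
scene 1689
-12 -3 23 [27.2 -9.5 -4.6] [ -6.2 -39.4  -7.7] [37.1 24.8 -3.2] circ [ 0.8 -3.5] 35.4
-3 5 67 [ 27.1 -16.6   1.5] [ -4.6 -41.7  -3. ] [41.4 24.4  5. ] circ [ 0.3 -3.3] 37.2
5 60 595 [ 20.6 -15.4  33.2] [-53.3 -41.9   5.3] [39.9 35.5 60. ] circ [-3.7 -2.4] 39.7
75 125 547 [ 10.2  -7.1 102.4] [-36.8 -30.7  75. ] [ 39.7  24.5 124.9] circ [ 1.2 -2.7] 35.6
125 133 109 [ -8.2  -4.8 129.3] [-41.8 -31.9 125. ] [ 41.6  25.3 132.8] circ [ 1.3 -3.5] 37.7
133 139 107 [ -3.   -4.9 136.2] [-45.5 -34.4 133. ] [ 46.3  28.6 139. ] circ [ 1.3 -2.8] 42.2
139 148 36 [  7.   -1.9 140. ] [-44.8 -34.5 139. ] [ 44.8  26.  141.6] circ [ 0.5 -3.1] 42.9
```

```bash
python3 -m jog '[{"rz":0.124},{"rz":0.124},{"rz":0.124},{"rz":0.124}]'
```

```text
$[0]: bad value
```

```bash
python3 -m jog '[{"hand":85,"rz":0.124},{"hand":85,"rz":0.124},{"hand":85,"rz":0.124},{"hand":85,"rz":0.124}]' || python3 -m jog '[{"hand":85,"dx":0,"dy":0,"dz":0,"rx":0,"ry":0,"rz":0.12},{"hand":85,"dx":0,"dy":0,"dz":0,"rx":0,"ry":0,"rz":0.12},{"hand":85,"dx":0,"dy":0,"dz":0,"rx":0,"ry":0,"rz":0.12},{"hand":85,"dx":0,"dy":0,"dz":0,"rx":0,"ry":0,"rz":0.12}]'
```

```text
clock: 0.43
position: [174.3, -599.8, 198.4]
ee_rot: [0.775, 0.632, 0.0, -0.001]
contact_force: [0.5, -0.2, -1.3]
gripper_width: 85.2$[0]: bad value
```

```bash
python3 -m jog '[{"hand":85,"rz":0.015}]'; cat >> h.py <<'E'
from scipy.spatial.transform import Rotation as Rn
def go(target,clear=True):
    s=arm.read_state(); R=Rn.from_quat(s['ee_rot']).as_matrix()
    print('clock',s['clock'].__round__(2),'tcp',s['position'].round(1),'w',round(s['gripper_width'],1),'F',s['contact_force'].round(1))
    print('tool x',R[:,0].round(3),'y',R[:,1].round(3),'z',R[:,2].round(3))
    print('delta tool',(R.T@(np.array(target)-s['position'])).round(1))
E
python3 -c "
from h import *
go([497,-204.4,80])"
```

```text
clock 0.43 tcp [ 174.3 -599.8  198.4] w 85.2 F [ 0.5 -0.2 -1.3]
tool x [0.202 0.979 0.001] y [ 0.979 -0.202 -0.001] z [-0.     0.001 -1.   ]
delta tool [452.2 236.3 118.7]$[0]: bad value
```

```bash
python3 -m jog '[{"hand":85,"dx":35,"dy":18,"dz":5,"rx":0,"ry":0,"rz":0.015},{"hand":85,"dx":35,"dy":18,"dz":5,"rx":0,"ry":0,"rz":0},{"hand":85,"dx":35,"dy":18,"dz":5,"rx":0,"ry":0,"rz":0},{"hand":85,"dx":35,"dy":18,"dz":5,"rx":0,"ry":0,"rz":0},{"hand":85,"dx":35,"dy":18,"dz":5,"rx":0,"ry":0,"rz":0}]'
python3 -m jog '[{"hand":85,"dx":35,"dy":18,"dz":5,"rx":0,"ry":0,"rz":0},{"hand":85,"dx":35,"dy":18,"dz":5,"rx":0,"ry":0,"rz":0},{"hand":85,"dx":35,"dy":18,"dz":5,"rx":0,"ry":0,"rz":0},{"hand":85,"dx":35,"dy":18,"dz":5,"rx":0,"ry":0,"rz":0},{"hand":85,"dx":35,"dy":18,"dz":5,"rx":0,"ry":0,"rz":0}]'
python3 -c "
from h import *
go([497,-204.4,80])"
```

```text
clock: 0.85
position: [299.3, -445.9, 173.4]
ee_rot: [0.778, 0.628, 0.0, -0.0]
contact_force: [0.6, -0.6, -0.4]
gripper_width: 85.1
clock: 1.27
position: [424.2, -293.7, 148.6]
ee_rot: [0.778, 0.628, -0.0, -0.0]
contact_force: [0.9, -0.1, 0.3]
gripper_width: 85.0
clock 1.27 tcp [ 424.2 -293.7  148.6] w 85.0 F [ 0.9 -0.1  0.3]
tool x [0.211 0.978 0.   ] y [ 0.978 -0.211 -0.   ] z [-0.  0. -1.]
delta tool [102.6  52.3  68.6]
```

```bash
python3 -m jog '[{"hand":85,"dx":34,"dy":18,"dz":7,"rx":0,"ry":0,"rz":0},{"hand":85,"dx":34,"dy":18,"dz":7,"rx":0,"ry":0,"rz":0},{"hand":85,"dx":34,"dy":16,"dz":7,"rx":0,"ry":0,"rz":0},{"hand":85,"dx":0,"dy":0,"dz":7,"rx":0,"ry":0,"rz":0}]'
cat >> h.py <<'E'
def wsnap(f):
    s=arm.read_state(); d=arm.get_image('wrist')
    R=Rn.from_quat(s['ee_rot']).as_matrix(); T=np.eye(4);T[:3,:3]=R;T[:3,3]=s['position']
    M=np.linalg.inv(T@d['T_tool_cam']); d['R']=M[:3,:3]; d['t']=M[:3,3]
    cv2.imwrite('pics/'+f,cv2.cvtColor(d['img'],cv2.COLOR_RGB2BGR)); np.savez('pics/'+f[:-4]+'.npz',**d); return d
E
python3 -c "
from h import *
d=wsnap('w1.png');C=cloud(d);print(d['T_tool_cam'].round(2).tolist())
m=(abs(C[...,2]-42)<6)&(np.hypot(C[...,0]-497,C[...,1]+204)<45)
print(m.sum(),C[m].mean(0)); go([497,-204.4,8])"
```

```text
clock: 1.6
position: [499.7, -202.8, 120.5]
ee_rot: [0.776, 0.631, 0.001, 0.001]
contact_force: [-0.4, -0.1, -0.0]
gripper_width: 85.1
[[1.0, -0.0, -0.0, 0.21], [0.0, 0.97, 0.26, -65.79], [0.0, -0.26, 0.97, -175.24], [0.0, 0.0, 0.0, 1.0]]
4668 [ 496.37409804 -205.77996967   42.8984592 ]
clock 1.65 tcp [ 496.7 -204.   118.7] w 85.4 F [-1.8  0.1 -1.5]
tool x [0.206 0.978 0.   ] y [ 0.978 -0.206 -0.003] z [-0.003  0.001 -1.   ]
delta tool [ -0.4   0.8 110.7]
```

View pics/w1.png

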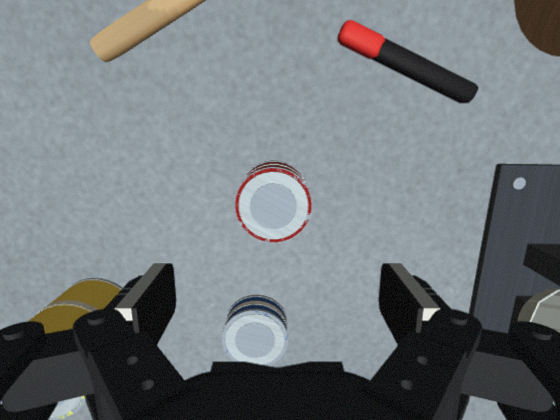

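```bash
python3 -m jog '[{"hand":85,"dx":-1,"dy":0,"dz":36,"rx":0,"ry":0,"rz":0},{"hand":85,"dx":0,"dy":0,"dz":36,"rx":0,"ry":0,"rz":0},{"hand":85,"dx":0,"dy":0,"dz":28,"rx":0,"ry":0,"rz":0},{"hand":85,"dx":0,"dy":0,"dz":10,"rx":0,"ry":0,"rz":0},{"hand":50,"dx":0,"dy":0,"dz":0,"rx":0,"ry":0,"rz":0}]'
python3 -m jog '[{"hand":50,"dx":0,"dy":0,"dz":0,"rx":0,"ry":0,"rz":0},{"hand":50,"dx":0,"dy":0,"dz":0,"rx":0,"ry":0,"rz":0},{"hand":50,"dx":0,"dy":0,"dz":0,"rx":0,"ry":0,"rz":0},{"hand":50,"dx":0,"dy":0,"dz":0,"rx":0,"ry":0,"rz":0}]'
```

```text
clock: 2.07
position: [493.1, -208.1, 8.6]
ee_rot: [0.778, 0.628, -0.002, -0.002]
contact_force: [-0.5, -0.3, 0.3]
gripper_width: 75.0
clock: 2.4
position: [496.9, -208.0, 12.7]
ee_rot: [0.778, 0.628, 0.001, 0.001]
contact_force: [1.0, 0.4, 0.3]
gripper_width: 50.1
```

```bash
python3 -c "
from h import *
d=wsnap('w2.png'); snap('scene','s2.png'); go([497,-204.4,8])"
```

```text
clock 2.5 tcp [ 496.4 -207.9   12.2] w 50.2 F [ 0.3 -0.7  0.4]
tool x [0.211 0.978 0.   ] y [ 0.978 -0.211  0.002] z [ 0.002 -0.    -1.   ]
delta tool [ 3.5 -0.2  4.2]
```

View pics/w2.png

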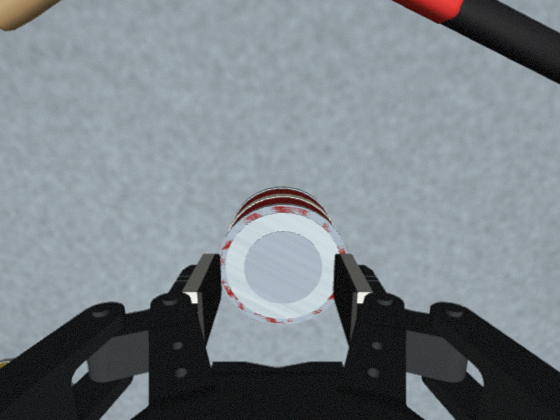

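View pics/s2.png

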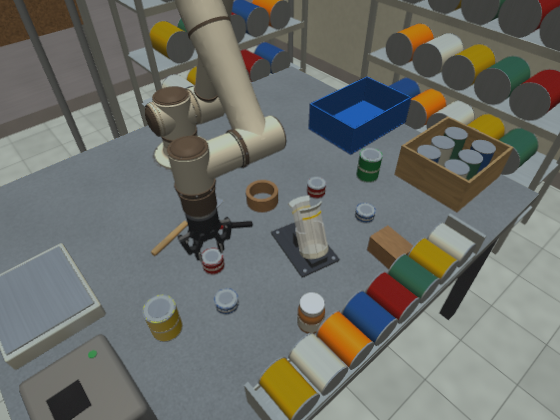

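```bash
python3 -c "
from h import *
d=load('w2.npz');C=cloud(d)
s=arm.read_state();R=Rn.from_quat(s['ee_rot']).as_matrix()
Q=(C-s['position'])@R
m=(abs(C[...,2]-42)<5)&(np.hypot(C[...,0]-497,C[...,1]+204)<45)
print(m.sum(),C[m].mean(0)); 
q=Q[m];print('tool',q.mean(0).round(1),q.min(0).round(1),q.max(0).round(1))
for p in [(0,0,0),(0,0,-19),(0,0,-29),(25,0,0),(25,0,-19),(30,0,-29),(25,11,-19),(25,-11,-19),(30,-11,0)]: print(p,project(d,s['position']+R@np.array(p))[0].round(0))
for uv in [(208,262),(212,262),(215,300),(208,320),(190,330),(340,262),(345,300),(352,310),(365,330),(284,265)]: print(uv,Q[uv[1],uv[0]].round(1),d['intrinsics'][0,0])
"
```

```text
11739 [ 495.40400855 -206.31734352   42.88316858]
tool [  1.3  -1.2 -30.7] [-26.6 -29.4 -33.3] [ 31.1  30.8 -24.9]
(0, 0, 0) [277. 243.]
(0, 0, -19) [277. 256.]
(0, 0, -29) [277. 265.]
(25, 0, 0) [323. 243.]
(25, 0, -19) [328. 256.]
(30, 0, -29) [342. 265.]
(25, 11, -19) [327. 277.]
(25, -11, -19) [329. 235.]
(30, -11, 0) [333. 224.]
(208, 262) [-27.6 -10.4 -49.5] 341.8576982506253
(212, 262) [-25.9 -10.5 -49.8] 341.8576982506253
(215, 300) [-25.1   5.2 -51.7] 341.8576982506253
(208, 320) [-25.2   5.4 -65.6] 341.8576982506253
(190, 330) [ -21.   -16.2 -103.4] 341.8576982506253
(340, 262) [ 25.  -10.4 -49.6] 341.8576982506253
(345, 300) [ 24.9  -1.2 -63. ] 341.8576982506253
(352, 310) [ 24.9  -4.1 -74.5] 341.8576982506253
(365, 330) [  21.2  -16.3 -103.6] 341.8576982506253
(284, 265) [  3.1  -0.9 -31.1] 341.8576982506253
```

```bash
python3 -c "
from h import *
for f in ['w1.npz','w2.npz']:
    d=load(f);C=cloud(d);cam=C; 
    s=arm.read_state()
    # to tool coords via T_tool_cam
    K=d['T_tool_cam']; Xc=C@d['R'].T+d['t']; Q=Xc@K[:3,:3].T+K[:3,3]
    m=(Q[...,2]<-33)&(d['depth']>0)
    q=Q[m];print(f,m.sum(),'z max pct',np.percentile(q[:,2],[50,80,90,95,99]).round(1))
    for lo,hi in [(-60,-50),(-50,-45),(-45,-40),(-40,-33)]:
        k=q[(q[:,2]>lo)&(q[:,2]<hi)]
        if len(k): print(lo,hi,len(k),abs(k[:,0]).min().round(1),abs(k[:,0]).max().round(1),k[:,1].min().round(1),k[:,1].max().round(1))
d=load('s2.npz');C=cloud(d)
m=(np.hypot(C[...,0]-497,C[...,1]+206)<70)&(C[...,2]>30)&(C[...,2]<110)
img=cv2.cvtColor(d['img'],cv2.COLOR_RGB2BGR)[200:290,160:270]
cv2.imwrite('pics/c2.png',cv2.resize(img,None,fx=6,fy=6,interpolation=cv2.INTER_CUBIC))
for v in range(225,262,4): print(v,[ (u,C[v,u].round(0).astype(int).tolist()) for u in (188,216)])
"
```

```text
w1.npz 49028 z max pct [-106.1  -95.2  -75.7  -63.8  -51.4]
-60 -50 1438 42.0 56.1 -11.6 11.4
-50 -45 339 42.1 49.3 -10.9 11.2
-45 -40 2 43.0 43.0 3.8 4.3
w2.npz 51880 z max pct [-106.7  -89.6  -79.8  -62.2  -44.6]
-60 -50 1211 24.5 38.9 -11.5 11.4
-50 -45 515 24.5 39.0 -11.4 11.1
-45 -40 404 24.5 37.8 -11.3 11.1
-40 -33 151 24.5 31.0 -10.6 11.1
225 [(188, [497, -248, 191]), (216, [531, -194, 179])]
229 [(188, [488, -247, 168]), (216, [513, -187, 145])]
233 [(188, [485, -248, 153]), (216, [513, -189, 132])]
237 [(188, [492, -253, 148]), (216, [519, -194, 126])]
241 [(188, [374, -211, -3]), (216, [496, -184, 83])]
245 [(188, [476, -253, 103]), (216, [443, -160, 0])]
249 [(188, [498, -264, 116]), (216, [486, -184, 41])]
253 [(188, [497, -266, 102]), (216, [497, -191, 40])]
257 [(188, [427, -243, -1]), (216, [511, -201, 44])]
261 [(188, [439, -251, -1]), (216, [520, -207, 41])]
```

View pics/c2.png

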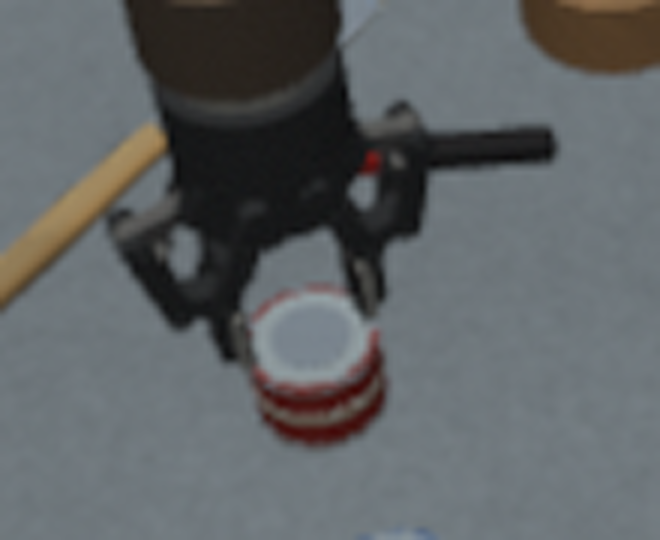

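```bash
python3 -m jog '[{"hand":85,"dx":1,"dy":-1,"dz":0,"rx":0,"ry":0,"rz":0},{"hand":85,"dx":0,"dy":0,"dz":0,"rx":0,"ry":0,"rz":0},{"hand":85,"dx":0,"dy":0,"dz":0,"rx":0,"ry":0,"rz":0},{"hand":85,"dx":0,"dy":0,"dz":10,"rx":0,"ry":0,"rz":0},{"hand":85,"dx":0,"dy":0,"dz":10,"rx":0,"ry":0,"rz":0}]'
python3 -c "
from h import *
d=wsnap('w3.png'); go([497,-204.4,-30])"
```

```text
clock: 2.92
position: [495.4, -206.6, -9.3]
ee_rot: [0.778, 0.628, 0.001, 0.001]
contact_force: [0.5, 0.5, 0.7]
gripper_width: 85.1
clock 2.97 tcp [ 493.3 -206.2  -11.9] w 84.9 F [-0.6  0.1 -2.5]
tool x [0.211 0.977 0.   ] y [ 0.977 -0.211 -0.004] z [-0.004  0.001 -1.   ]
delta tool [ 2.5  3.4 18.1]
```

View pics/w3.png

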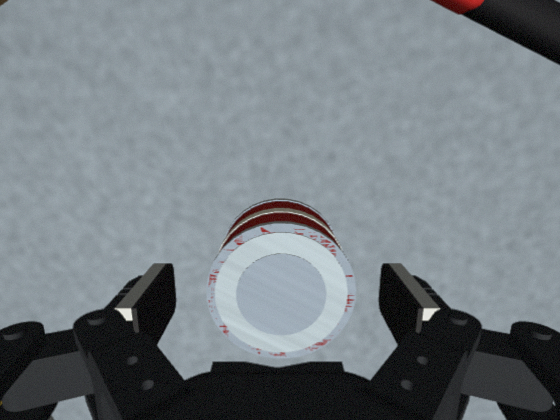

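```bash
python3 -m jog '[{"hand":85,"dx":0,"dy":0,"dz":10,"rx":0,"ry":0,"rz":0},{"hand":85,"dx":0,"dy":0,"dz":10,"rx":0,"ry":0,"rz":0},{"hand":40,"dx":0,"dy":0,"dz":0,"rx":0,"ry":0,"rz":0},{"hand":40,"dx":0,"dy":0,"dz":0,"rx":0,"ry":0,"rz":0},{"hand":40,"dx":0,"dy":0,"dz":0,"rx":0,"ry":0,"rz":0}]'
python3 -m jog '[{"hand":40,"dx":0,"dy":0,"dz":0,"rx":0,"ry":0,"rz":0}]'
python3 -c "
from h import *
d=wsnap('w4.png');C=cloud(d); Q=(C@d['R'].T+d['t'])@d['T_tool_cam'][:3,:3].T+d['T_tool_cam'][:3,3]
m=(abs(Q[...,2]+72)<6)&(np.hypot(Q[...,0],Q[...,1])<32); print(m.sum(),Q[m].mean(0),Q[m].min(0),Q[m].max(0))
go([497,-204.4,-30])"
```

```text
clock: 3.38
position: [495.3, -206.6, -28.9]
ee_rot: [0.778, 0.628, -0.0, 0.0]
contact_force: [-0.4, 0.1, -0.2]
gripper_width: 58.6
clock: 3.47
position: [495.3, -206.6, -28.7]
ee_rot: [0.778, 0.628, 0.0, 0.0]
contact_force: [0.1, -0.4, -0.8]
gripper_width: 58.8
18619 [-2.99280103e-03 -4.29082452e+00 -7.22491639e+01] [-31.4166527  -27.62290702 -77.98848018] [ 31.56705998  20.39803057 -66.00948708]
clock 3.52 tcp [ 495.2 -206.6  -28.7] w 58.8 F [ 0.5 -0.3 -1.2]
tool x [0.211 0.978 0.   ] y [ 0.978 -0.211  0.001] z [ 0.001 -0.    -1.   ]
delta tool [2.5 1.3 1.3]
```

View pics/w4.png

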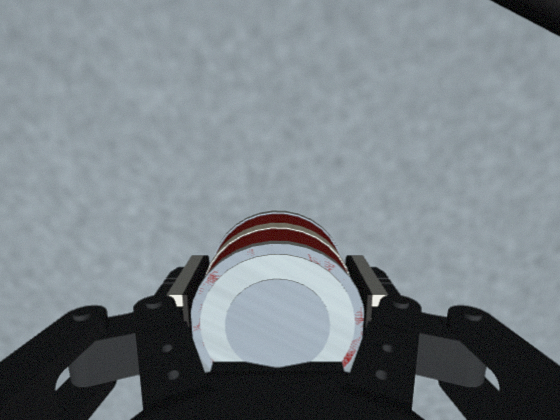

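```bash
cat >> h.py <<'E'
a_=np.radians(-12.5); l_=np.radians(25)
ex=np.array([np.cos(a_),np.sin(a_),0]); ey=np.array([-np.sin(a_),np.cos(a_),0])
ax=-np.sin(l_)*ex+np.array([0,0,np.cos(l_)]); tx=np.cross(ey,ax)
O=np.array([661.,14.,40.]); B=np.c_[tx,ey,ax]
def tube(p=None):
    s=arm.read_state(); R=Rn.from_quat(s['ee_rot']).as_matrix()
    print('clock',round(s['clock'],2),'w',round(s['gripper_width'],1),'F',s['contact_force'].round(1))
    print('tcp in tube frame',((s['position']-O)@B).round(1))
    Rt=np.c_[ey,tx,-ax]; print('rotvec to tube-aligned (tool)',Rn.from_matrix(R.T@Rt).as_rotvec().round(3))
    if p is not None: print('delta tool',(R.T@(O+B@np.array(p,float)-s['position'])).round(1))
E
python3 -m jog '[{"hand":40,"dx":0,"dy":0,"dz":-20,"rx":0,"ry":0,"rz":0},{"hand":40,"dx":0,"dy":0,"dz":-40,"rx":0,"ry":0,"rz":0},{"hand":40,"dx":0,"dy":0,"dz":-40,"rx":0,"ry":0,"rz":0},{"hand":40,"dx":0,"dy":0,"dz":-40,"rx":0,"ry":0,"rz":0},{"hand":40,"dx":0,"dy":0,"dz":-40,"rx":0,"ry":0,"rz":0}]'
python3 -m jog '[{"hand":40,"dx":0,"dy":0,"dz":-30,"rx":-0.11,"ry":0,"rz":0},{"hand":40,"dx":0,"dy":0,"dz":-20,"rx":-0.11,"ry":0,"rz":0},{"hand":40,"dx":0,"dy":0,"dz":0,"rx":-0.11,"ry":0,"rz":0},{"hand":40,"dx":0,"dy":0,"dz":0,"rx":-0.1,"ry":0,"rz":0}]'
python3 -c "
from h import *
tube([0,0,150])"
```

```text
clock: 3.93
position: [494.4, -206.5, 153.2]
ee_rot: [0.778, 0.628, 0.0, 0.0]
contact_force: [1.2, 0.2, -0.3]
gripper_width: 59.2
clock: 4.27
position: [493.5, -205.9, 204.2]
ee_rot: [0.759, 0.613, 0.138, 0.17]
contact_force: [-0.6, -0.1, -1.7]
gripper_width: 58.8
clock 4.27 w 58.8 F [-0.6 -0.1 -1.7]
tcp in tube frame [ -35.7 -250.9  197.8]
rotvec to tube-aligned (tool) [ 0.005 -0.004  0.005]
delta tool [250.6  36.6  49.1]
```

```bash
python3 -m jog '[{"hand":40,"dx":38,"dy":6,"dz":5,"rx":0,"ry":0,"rz":0},{"hand":40,"dx":38,"dy":6,"dz":5,"rx":0,"ry":0,"rz":0},{"hand":40,"dx":38,"dy":6,"dz":5,"rx":0,"ry":0,"rz":0},{"hand":40,"dx":38,"dy":6,"dz":5,"rx":0,"ry":0,"rz":0},{"hand":40,"dx":38,"dy":6,"dz":5,"rx":0,"ry":0,"rz":0}]'
python3 -m jog '[{"hand":40,"dx":30,"dy":5,"dz":5,"rx":0,"ry":0,"rz":0},{"hand":40,"dx":30,"dy":2,"dz":5,"rx":0,"ry":0,"rz":0},{"hand":40,"dx":0,"dy":0,"dz":0,"rx":0,"ry":0,"rz":0}]'
python3 -c "
from h import *
tube([0,0,150]); wsnap('w5.png'); snap('scene','s5.png'); snap('top','t5.png')"
```

```text
clock: 4.68
position: [569.3, -26.7, 191.0]
ee_rot: [0.76, 0.614, 0.134, 0.166]
contact_force: [-0.1, -0.7, -1.8]
gripper_width: 58.8
clock: 4.93
position: [594.5, 32.4, 184.4]
ee_rot: [0.758, 0.616, 0.135, 0.166]
contact_force: [-0.1, 0.3, -0.4]
gripper_width: 58.6
clock 4.93 w 58.6 F [-0.1  0.3 -0.4]
tcp in tube frame [ -1.4   3.6 160. ]
rotvec to tube-aligned (tool) [-0.005 -0.005  0.011]
delta tool [-3.6  1.4 10. ]
```

View pics/w5.png

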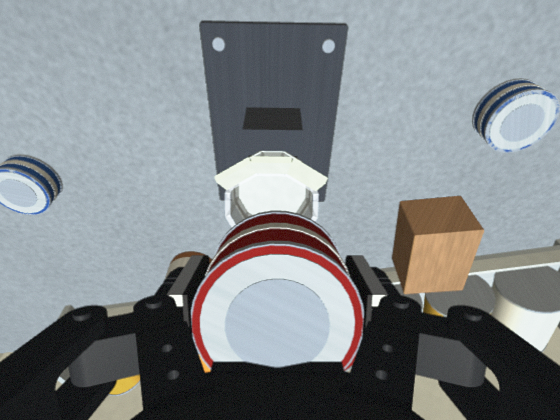

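View pics/s5.png

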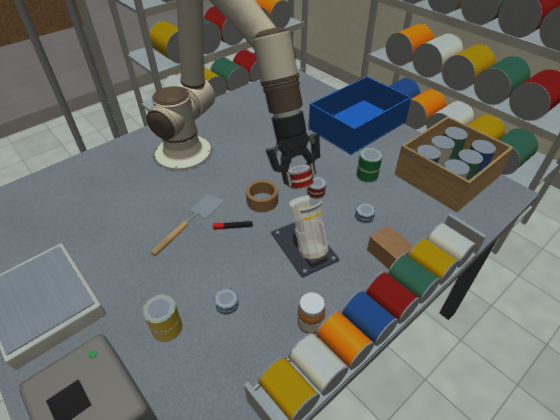

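View pics/t5.png

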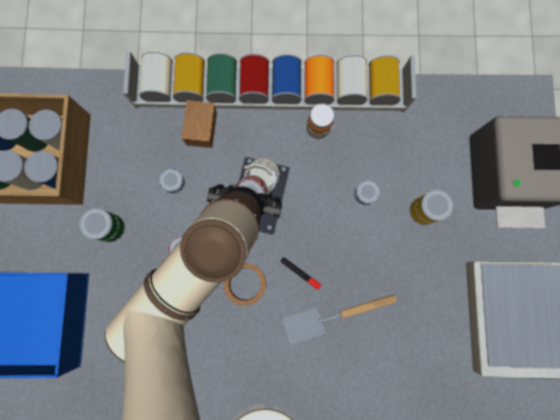

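```bash
cat >> h.py <<'E'
def overlay(f,out,off=(0,0,0),tin=None):
    d=load(f); img=cv2.cvtColor(d['img'],cv2.COLOR_RGB2BGR); th=np.linspace(0,2*np.pi,80)
    for z,r,col in [(112,37,(0,255,255)),(141,46,(0,0,255)),(130,33,(0,255,0)),(70,37,(255,0,255))]:
        X=O+B@np.array(off,float)+z*ax+r*(np.cos(th)[:,None]*tx+np.sin(th)[:,None]*ey)
        cv2.polylines(img,[project(d,X).astype(np.int32)],True,col,1)
    cv2.imwrite('pics/'+out,img)
E
python3 -c "
from h import *
overlay('w5.npz','w5o.png')
d=load('w5.npz');C=cloud(d);q=(C-O)@B
m=(np.hypot(q[...,0],q[...,1])<60)&(q[...,2]>125)&(q[...,2]<150)
w=q[m];print(len(w),w.min(0),w.max(0))
for lo,hi in [(128,134),(134,138),(138,145)]:
    s=w[(w[:,2]>lo)&(w[:,2]<hi)]; print(lo,len(s),s.mean(0).round(1),s.min(0).round(1),s.max(0).round(1))
"
```

```text
2183 [-47.01109619 -33.0939173  129.37270566] [-25.12028842  31.48432966 144.30215149]
128 510 [-32.7  -1.  131.8] [-38.2 -28.5 129.4] [-25.1  26.8 134. ]
134 423 [-35.6  -0.4 136. ] [-44.6 -30.2 134. ] [-27.7  28.6 138. ]
138 1250 [-40.1  -0.8 140.8] [-47.  -33.1 138. ] [-30.3  31.5 144.3]
```

View pics/w5o.png

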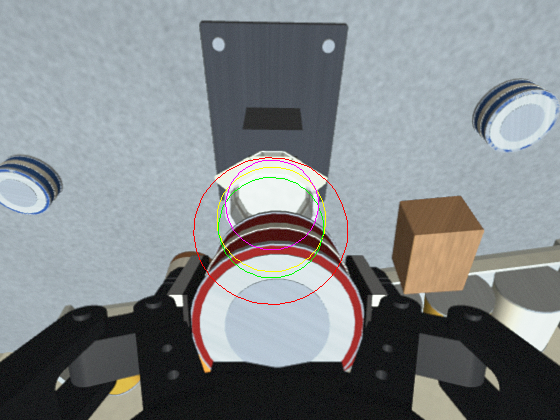

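```bash
cat >> h.py <<'E'
def lid(f):
    d=load(f);C=cloud(d); Q=(C@d['R'].T+d['t'])@d['T_tool_cam'][:3,:3].T+d['T_tool_cam'][:3,3]
    hsv=cv2.cvtColor(d['img'],cv2.COLOR_RGB2HSV)
    z0=np.median(Q[300:345,250:305,2]); print('lid z tool',z0.round(1))
    m=(abs(Q[...,2]-z0)<3)&(np.hypot(Q[...,0],Q[...,1])<40)
    n,l,st,ce=cv2.connectedComponentsWithStats(m.astype(np.uint8)); k=l[320,278]; m=l==k
    pts=[]
    for u in range(560):
        v=np.flatnonzero(m[:,u])
        if len(v)>8: pts.append(Q[v[0],u])
    p=np.array(pts)
    A=np.c_[2*p[:,:2],np.ones(len(p))]; s=np.linalg.lstsq(A,(p[:,:2]**2).sum(1),rcond=None)[0]
    print('circle',s[:2].round(1),np.sqrt(s[2]+s[0]**2+s[1]**2).round(1),'xr',p[:,0].min().round(1),p[:,0].max().round(1),'ymin',p[:,1].min().round(1))
E
python3 -c "
from h import *
lid('w4.npz');lid('w5.npz')"
```

```text
lid z tool -72.7
circle [0. 9.] 35.8 xr -35.6 35.7 ymin -27.6
lid z tool -72.5
circle [-0.1  9.1] 35.9 xr -35.8 35.9 ymin -27.5
```

```bash
python3 -m jog '[{"hand":40,"dx":-4.4,"dy":-1.6,"dz":20,"rx":0,"ry":0,"rz":0.01},{"hand":40,"dx":0,"dy":0,"dz":20,"rx":0,"ry":0,"rz":0},{"hand":40,"dx":0,"dy":0,"dz":8,"rx":0,"ry":0,"rz":0},{"hand":40,"dx":0,"dy":0,"dz":6,"rx":0,"ry":0,"rz":0},{"hand":40,"dx":0,"dy":0,"dz":6,"rx":0,"ry":0,"rz":0}]'
python3 -c "
from h import *
tube([-3,-.8,40]); d=wsnap('w6.png');overlay('w6.npz','w6o.png',(-1,-.8,0)); snap('scene','s6.png')
i=cv2.imread('pics/s6.png')[170:270,250:370];cv2.imwrite('pics/s6c.png',cv2.resize(i,None,fx=6,fy=6,interpolation=cv2.INTER_CUBIC))"
```

```text
clock: 5.5
position: [614.2, 17.2, 129.0]
ee_rot: [0.764, 0.609, 0.134, 0.165]
contact_force: [-2.5, 0.7, 1.4]
gripper_width: 58.9
clock 5.5 w 58.9 F [-2.5  0.7  1.4]
tcp in tube frame [ -4.4  -7.  100.3]
rotvec to tube-aligned (tool) [-0.007 -0.001 -0.006]
delta tool [ 6.1  1.8 60.3]
```

View pics/w6o.png

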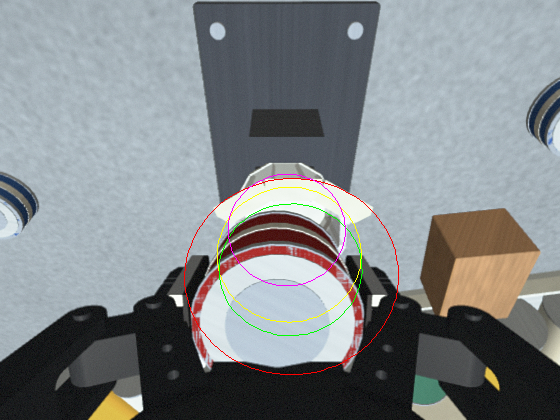

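View pics/s6c.png

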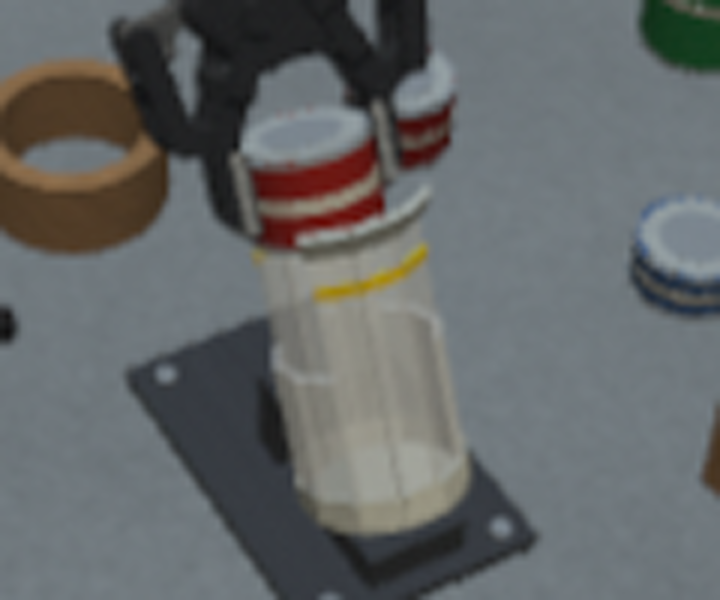

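```bash
python3 -m jog '[{"hand":40,"dx":6,"dy":1.5,"dz":-10,"rx":0,"ry":0,"rz":0},{"hand":40,"dx":0,"dy":0,"dz":0,"rx":0,"ry":0,"rz":0},{"hand":40,"dx":0,"dy":0,"dz":0,"rx":0,"ry":0,"rz":0}]'
python3 -c "
from h import *
tube([-3,-.8,40])"
```

```text
clock: 5.85
position: [613.5, 25.2, 140.2]
ee_rot: [0.763, 0.61, 0.136, 0.166]
contact_force: [-1.3, -0.6, -0.7]
gripper_width: 58.6
clock 5.85 w 58.6 F [-1.3 -0.6 -0.7]
tcp in tube frame [ -1.8   0.7 111.4]
rotvec to tube-aligned (tool) [-0.005 -0.003 -0.006]
delta tool [-1.7 -0.8 71.4]
```

```bash
python3 -m jog '[{"hand":40,"dx":-1,"dy":-1,"dz":8,"rx":0,"ry":0,"rz":0},{"hand":40,"dx":0,"dy":0,"dz":8,"rx":0,"ry":0,"rz":0},{"hand":40,"dx":0,"dy":0,"dz":8,"rx":0,"ry":0,"rz":0},{"hand":40,"dx":0,"dy":0,"dz":0,"rx":0,"ry":0,"rz":0}]'
python3 -c "
from h import *
tube([-3,-.8,40]); d=wsnap('w7.png');overlay('w7.npz','w7o.png',(-1,-.8,0)); snap('scene','s6.png')
i=cv2.imread('pics/s6.png')[170:270,250:370];cv2.imwrite('pics/s7c.png',cv2.resize(i,None,fx=6,fy=6,interpolation=cv2.INTER_CUBIC))"
```

```text
clock: 6.18
position: [620.7, 21.2, 114.9]
ee_rot: [0.764, 0.61, 0.133, 0.165]
contact_force: [0.2, -0.1, -1.5]
gripper_width: 59.2
clock 6.18 w 59.2 F [ 0.2 -0.1 -1.5]
tcp in tube frame [-5.4 -1.7 85.2]
rotvec to tube-aligned (tool) [-0.009 -0.    -0.005]
delta tool [ 0.9  2.8 45.2]
```

View pics/w7o.png

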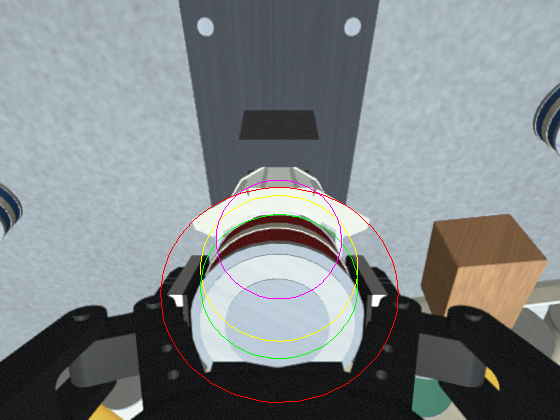

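View pics/s7c.png

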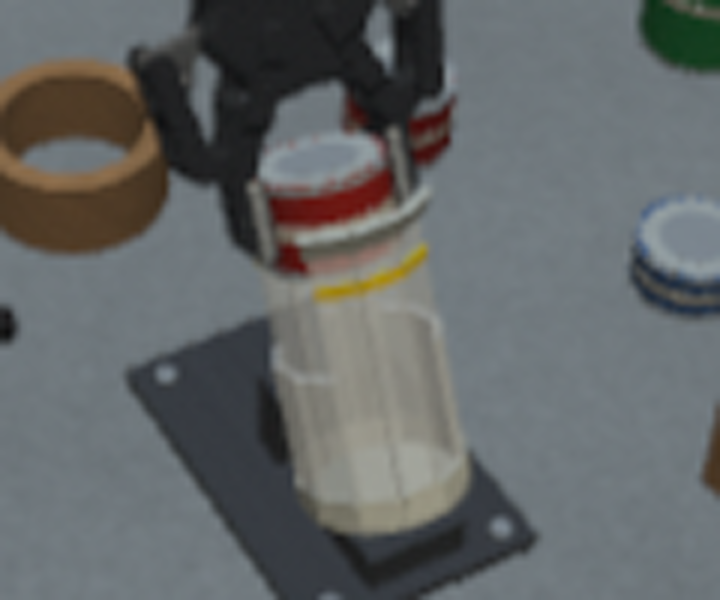

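```bash
python3 -m jog '[{"hand":40,"dx":0,"dy":2,"dz":8,"rx":0,"ry":0,"rz":0},{"hand":40,"dx":0,"dy":0,"dz":8,"rx":0,"ry":0,"rz":0},{"hand":40,"dx":0,"dy":0,"dz":8,"rx":0,"ry":0,"rz":0},{"hand":40,"dx":0,"dy":0,"dz":8,"rx":0,"ry":0,"rz":0},{"hand":40,"dx":0,"dy":0,"dz":0,"rx":0,"ry":0,"rz":0}]'
python3 -c "
from h import *
tube([-3,-.8,40])"
```

```text
clock: 6.7
position: [636.5, 18.3, 88.2]
ee_rot: [0.763, 0.611, 0.133, 0.165]
contact_force: [-0.8, -0.6, -0.9]
gripper_width: 58.6
clock 6.7 w 58.6 F [-0.8 -0.6 -0.9]
tcp in tube frame [-2.2 -1.1 54.2]
rotvec to tube-aligned (tool) [-0.009 -0.001 -0.002]
delta tool [ 0.3 -0.7 14.2]
```

```bash
python3 -m jog '[{"hand":40,"dx":0,"dy":-1,"dz":6,"rx":0,"ry":0,"rz":0},{"hand":40,"dx":0,"dy":0,"dz":6,"rx":0,"ry":0,"rz":0},{"hand":40,"dx":0,"dy":0,"dz":0,"rx":0,"ry":0,"rz":0}]'
python3 -m jog '[{"hand":76,"dx":0,"dy":0,"dz":0,"rx":0,"ry":0,"rz":0},{"hand":76,"dx":0,"dy":0,"dz":0,"rx":0,"ry":0,"rz":0},{"hand":76,"dx":0,"dy":0,"dz":0,"rx":0,"ry":0,"rz":0},{"hand":76,"dx":0,"dy":0,"dz":-10,"rx":0,"ry":0,"rz":0},{"hand":76,"dx":0,"dy":0,"dz":-25,"rx":0,"ry":0,"rz":0}]'
python3 -c "
from h import *
tube([-3,-.8,40]); d=wsnap('w8.png'); snap('scene','s6.png')
i=cv2.imread('pics/s6.png')[170:270,250:370];cv2.imwrite('pics/s8c.png',cv2.resize(i,None,fx=6,fy=6,interpolation=cv2.INTER_CUBIC))"
```

```text
clock: 6.95
position: [640.4, 17.6, 79.8]
ee_rot: [0.764, 0.61, 0.131, 0.161]
contact_force: [-4.5, -0.3, -4.4]
gripper_width: 58.6
clock: 7.37
position: [629.2, 18.7, 109.2]
ee_rot: [0.764, 0.61, 0.13, 0.162]
contact_force: [1.9, -1.8, 1.5]
gripper_width: 76.0
clock 7.37 w 76.0 F [ 1.9 -1.8  1.5]
tcp in tube frame [ 0.2 -2.3 76.3]
rotvec to tube-aligned (tool) [-0.017  0.001 -0.005]
delta tool [ 1.5 -2.6 36.3]
```

View pics/w8.png

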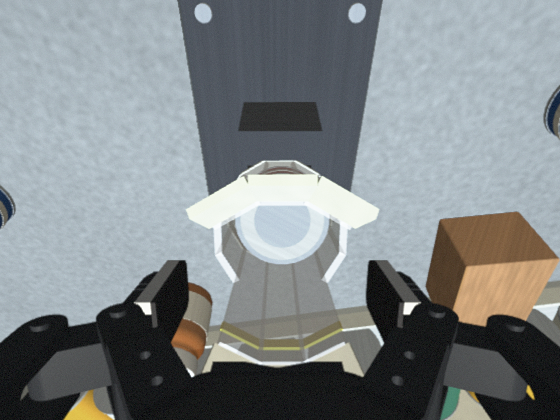

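View pics/s8c.png

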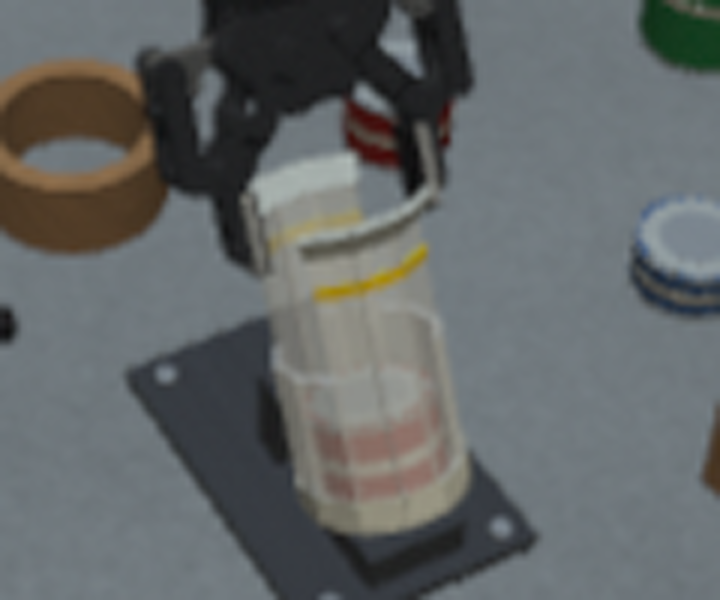

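```bash
python3 -m jog '[{"hand":85,"dx":0,"dy":0,"dz":-40,"rx":0,"ry":0,"rz":0},{"hand":85,"dx":0,"dy":0,"dz":-40,"rx":0,"ry":0,"rz":0},{"hand":85,"dx":35,"dy":-10,"dz":-20,"rx":0,"ry":0,"rz":0},{"hand":85,"dx":35,"dy":-10,"dz":0,"rx":0.11,"ry":0,"rz":0},{"hand":85,"dx":35,"dy":-10,"dz":0,"rx":0.11,"ry":0,"rz":0}]'
python3 -m jog '[{"hand":85,"dx":35,"dy":-20,"dz":0,"rx":0.1,"ry":0,"rz":0},{"hand":85,"dx":0,"dy":-20,"dz":0,"rx":0.1,"ry":0,"rz":0}]'
python3 -c "
from h import *
go([469,210,40])"
```

```text
clock: 7.88
position: [584.3, 134.1, 191.8]
ee_rot: [0.776, 0.622, 0.066, 0.081]
contact_force: [2.6, -1.5, 1.5]
gripper_width: 85.1
clock: 8.05
position: [559.2, 181.9, 185.1]
ee_rot: [0.78, 0.626, 0.006, 0.004]
contact_force: [1.4, -2.1, -0.1]
gripper_width: 85.1
clock 8.05 tcp [559.2 181.9 185.1] w 85.1 F [ 1.4 -2.1 -0.1]
tool x [0.217 0.976 0.004] y [ 0.976 -0.217  0.013] z [ 0.014  0.001 -1.   ]
delta tool [  7.4 -96.  143.9]
```

```bash
python3 -m jog '[{"hand":85,"dx":4,"dy":-30,"dz":25,"rx":0.012,"ry":0,"rz":0},{"hand":85,"dx":4,"dy":-30,"dz":25,"rx":0,"ry":0,"rz":0},{"hand":85,"dx":0,"dy":-34,"dz":20,"rx":0,"ry":0,"rz":0},{"hand":85,"dx":0,"dy":0,"dz":20,"rx":0,"ry":0,"rz":0},{"hand":85,"dx":0,"dy":0,"dz":0,"rx":0,"ry":0,"rz":0}]'
cat >> h.py <<'E'
def tinat(f,x,y,h):
    d=wsnap(f); s=arm.read_state(); C=cloud(d)
    m=(abs(C[...,2]-h)<6)&(np.hypot(C[...,0]-x,C[...,1]-y)<45)
    k=C[m]; c=(k.min(0)+k.max(0))/2; print('tin',k.mean(0).round(1),c.round(1),m.sum())
E
python3 -c "
from h import *
tinat('w9.png',469,210,42)
go([469,210,-29])"
```

```text
clock: 8.47
position: [464.5, 203.5, 90.7]
ee_rot: [0.781, 0.624, -0.003, 0.0]
contact_force: [1.2, -0.2, 0.7]
gripper_width: 84.9
tin [468.3 209.   42.9] [469.5 208.8  40.7] 5773
clock 8.52 tcp [466.8 204.5  92.9] w 84.9 F [0.1 1.2 0.2]
tool x [ 0.22   0.976 -0.002] y [ 0.976 -0.22   0.   ] z [-0.    -0.002 -1.   ]
delta tool [  6.1   0.9 121.8]
```

View pics/w9.png

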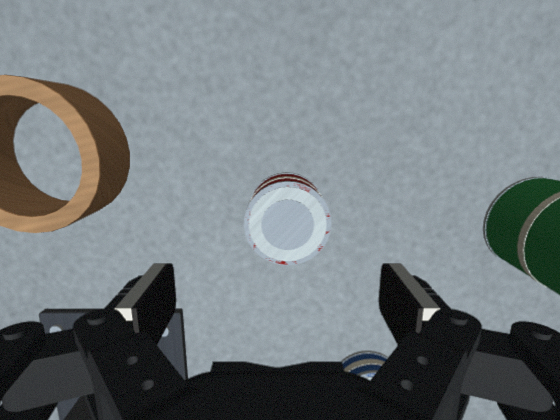

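```bash
python3 -m jog '[{"hand":85,"dx":5,"dy":1,"dz":36,"rx":0,"ry":0,"rz":0},{"hand":85,"dx":0,"dy":0,"dz":30,"rx":0,"ry":0,"rz":0},{"hand":85,"dx":0,"dy":0,"dz":16,"rx":0,"ry":0,"rz":0},{"hand":85,"dx":0,"dy":0,"dz":0,"rx":0,"ry":0,"rz":0}]'
python3 -c "
from h import *
tinat('w10.png',469,210,42)
go([468.5,209,-29])"
```

```text
clock: 8.85
position: [469.5, 209.1, 9.7]
ee_rot: [0.782, 0.624, -0.001, 0.0]
contact_force: [0.7, 0.4, -0.4]
gripper_width: 84.8
tin [467.8 209.4  42.8] [469.8 209.   40.6] 12807
clock 8.9 tcp [470.6 209.9  11.6] w 84.9 F [-0.4  0.4 -0.1]
tool x [0.221 0.975 0.   ] y [ 0.975 -0.221  0.001] z [ 0.001  0.    -1.   ]
delta tool [-1.4 -1.9 40.6]
```

View pics/w10.png

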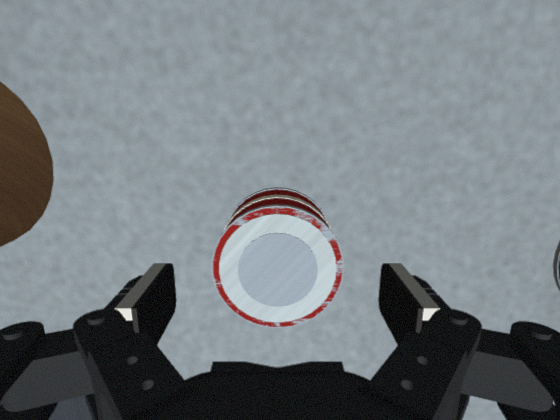

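```bash
python3 -m jog '[{"hand":85,"dx":-1,"dy":-1,"dz":20,"rx":0,"ry":0,"rz":0},{"hand":85,"dx":0,"dy":0,"dz":20,"rx":0,"ry":0,"rz":0},{"hand":85,"dx":0,"dy":0,"dz":0,"rx":0,"ry":0,"rz":0},{"hand":40,"dx":0,"dy":0,"dz":0,"rx":0,"ry":0,"rz":0},{"hand":40,"dx":0,"dy":0,"dz":0,"rx":0,"ry":0,"rz":0}]'
python3 -m jog '[{"hand":40,"dx":0,"dy":0,"dz":0,"rx":0,"ry":0,"rz":0},{"hand":40,"dx":0,"dy":0,"dz":0,"rx":0,"ry":0,"rz":0},{"hand":40,"dx":0,"dy":0,"dz":-15,"rx":0,"ry":0,"rz":0},{"hand":40,"dx":0,"dy":0,"dz":-40,"rx":0,"ry":0,"rz":0},{"hand":40,"dx":0,"dy":0,"dz":-40,"rx":0,"ry":0,"rz":0}]'
python3 -m jog '[{"hand":40,"dx":0,"dy":0,"dz":-40,"rx":0,"ry":0,"rz":0},{"hand":40,"dx":0,"dy":0,"dz":-40,"rx":-0.11,"ry":0,"rz":0},{"hand":40,"dx":0,"dy":0,"dz":-30,"rx":-0.11,"ry":0,"rz":0},{"hand":40,"dx":0,"dy":0,"dz":-25,"rx":-0.11,"ry":0,"rz":0},{"hand":40,"dx":0,"dy":0,"dz":-15,"rx":-0.1,"ry":0,"rz":0}]'
python3 -c "
from h import *
tube([-3,-1,160]);wsnap('w11.png');lid('w11.npz')"
```

```text
clock: 9.32
position: [469.9, 210.6, -26.3]
ee_rot: [0.781, 0.624, 0.003, -0.0]
contact_force: [0.2, -0.4, 0.6]
gripper_width: 63.1
clock: 9.73
position: [466.8, 208.4, 67.3]
ee_rot: [0.781, 0.624, -0.001, -0.001]
contact_force: [1.4, 1.0, -1.9]
gripper_width: 58.6
clock: 10.15
position: [461.0, 207.0, 225.6]
ee_rot: [0.758, 0.618, 0.131, 0.159]
contact_force: [0.6, -1.3, -2.6]
gripper_width: 58.7
clock 10.15 w 58.7 F [ 0.6 -1.3 -2.6]
tcp in tube frame [-136.4  145.1  268.4]
rotvec to tube-aligned (tool) [-0.02  -0.009  0.014]
delta tool [-148.8  133.6  104.5]
lid z tool -68.9
circle [-0.1  4.5] 33.7 xr -35.2 35.7 ymin -29.7
```

```bash
python3 -m jog '[{"hand":40,"dx":-26,"dy":23,"dz":16,"rx":-0.02,"ry":0,"rz":0.012},{"hand":40,"dx":-26,"dy":23,"dz":16,"rx":0,"ry":0,"rz":0},{"hand":40,"dx":-26,"dy":23,"dz":16,"rx":0,"ry":0,"rz":0},{"hand":40,"dx":-26,"dy":23,"dz":16,"rx":0,"ry":0,"rz":0},{"hand":40,"dx":-26,"dy":23,"dz":16,"rx":0,"ry":0,"rz":0}]'
python3 -m jog '[{"hand":40,"dx":-16,"dy":18,"dz":16,"rx":0,"ry":0,"rz":0},{"hand":40,"dx":0,"dy":0,"dz":0,"rx":0,"ry":0,"rz":0},{"hand":40,"dx":0,"dy":0,"dz":0,"rx":0,"ry":0,"rz":0}]'
python3 -c "
from h import *
tube([-1.5,-1,115])"
```

```text
clock: 10.62
position: [568.8, 47.9, 196.8]
ee_rot: [0.764, 0.609, 0.136, 0.165]
contact_force: [0.7, 0.3, -1.1]
gripper_width: 58.7
clock: 10.87
position: [587.5, 27.3, 188.8]
ee_rot: [0.765, 0.608, 0.134, 0.165]
contact_force: [0.1, -0.6, -0.8]
gripper_width: 58.5
clock 10.87 w 58.5 F [ 0.1 -0.6 -0.8]
tcp in tube frame [ -4.8  -3.  166.4]
rotvec to tube-aligned (tool) [-0.008 -0.001 -0.01 ]
delta tool [ 1.9  3.7 51.3]
```

```bash
python3 -m jog '[{"hand":40,"dx":2,"dy":3,"dz":18,"rx":-0.005,"ry":0,"rz":-0.008},{"hand":40,"dx":0,"dy":0,"dz":18,"rx":0,"ry":0,"rz":0},{"hand":40,"dx":0,"dy":0,"dz":15,"rx":0,"ry":0,"rz":0},{"hand":40,"dx":0,"dy":0,"dz":0,"rx":0,"ry":0,"rz":0},{"hand":40,"dx":0,"dy":0,"dz":0,"rx":0,"ry":0,"rz":0}]'
python3 -c "
from h import *
tube([-1.5,-1,85]); wsnap('w12.png'); overlay('w12.npz','w12o.png',(-1,-.8,0)); tube([-1.5,-1,85])"
```

```text
clock: 11.28
position: [610.6, 26.2, 144.1]
ee_rot: [0.761, 0.613, 0.135, 0.167]
contact_force: [0.5, 0.1, -1.6]
gripper_width: 58.3
clock 11.28 w 58.3 F [ 0.5  0.1 -1.6]
tcp in tube frame [ -3.    1.  116.2]
rotvec to tube-aligned (tool) [-0.003 -0.003  0.003]
delta tool [-2.1  1.6 31.2]
clock 11.33 w 58.9 F [ 0.3  0.3 -1.4]
tcp in tube frame [ -2.1   1.6 117. ]
rotvec to tube-aligned (tool) [-0.001 -0.004  0.003]
delta tool [-2.7  0.6 32. ]
```

View pics/w12o.png

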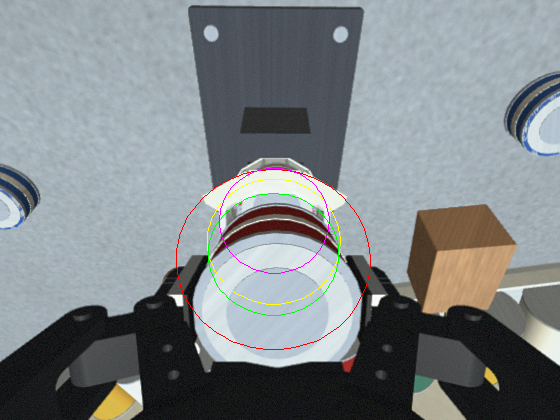

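```bash
python3 -m jog '[{"hand":40,"dx":-1.5,"dy":1,"dz":8,"rx":0,"ry":0,"rz":0},{"hand":40,"dx":0,"dy":0,"dz":8,"rx":0,"ry":0,"rz":0},{"hand":40,"dx":0,"dy":0,"dz":8,"rx":0,"ry":0,"rz":0},{"hand":40,"dx":0,"dy":0,"dz":8,"rx":0,"ry":0,"rz":0},{"hand":40,"dx":0,"dy":0,"dz":0,"rx":0,"ry":0,"rz":0}]'
python3 -c "
from h import *
tube([-1.5,-1,42]);snap('scene','s6.png')
i=cv2.imread('pics/s6.png')[170:270,250:370];cv2.imwrite('pics/s13c.png',cv2.resize(i,None,fx=6,fy=6,interpolation=cv2.INTER_CUBIC))"
```

```text
clock: 11.75
position: [625.0, 21.8, 116.1]
ee_rot: [0.76, 0.613, 0.136, 0.167]
contact_force: [-0.5, -0.6, -2.3]
gripper_width: 58.9
clock 11.75 w 58.9 F [-0.5 -0.6 -2.3]
tcp in tube frame [-1.3 -0.2 84.5]
rotvec to tube-aligned (tool) [-0.001 -0.003  0.003]
delta tool [-0.9 -0.2 42.5]
```

View pics/s13c.png

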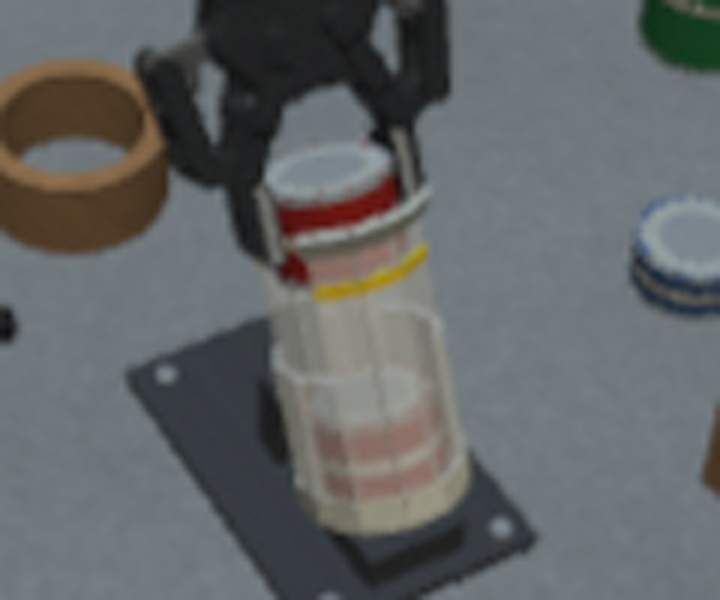

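Inserted cleanly; lower 40 mm more and release.

```bash
python3 -m jog '[{"hand":40,"dx":-0.5,"dy":-0.5,"dz":10,"rx":0,"ry":0,"rz":0},{"hand":40,"dx":0,"dy":0,"dz":10,"rx":0,"ry":0,"rz":0},{"hand":40,"dx":0,"dy":0,"dz":10,"rx":0,"ry":0,"rz":0},{"hand":40,"dx":0,"dy":0,"dz":10,"rx":0,"ry":0,"rz":0},{"hand":40,"dx":0,"dy":0,"dz":0,"rx":0,"ry":0,"rz":0}]'
python3 -m jog '[{"hand":76,"dx":0,"dy":0,"dz":0,"rx":0,"ry":0,"rz":0},{"hand":76,"dx":0,"dy":0,"dz":0,"rx":0,"ry":0,"rz":0},{"hand":76,"dx":0,"dy":0,"dz":0,"rx":0,"ry":0,"rz":0},{"hand":76,"dx":0,"dy":0,"dz":-10,"rx":0,"ry":0,"rz":0},{"hand":76,"dx":0,"dy":0,"dz":-25,"rx":0,"ry":0,"rz":0}]'
python3 -c "
from h import *
tube([-3,-.8,40]); d=wsnap('w14.png'); snap('scene','s6.png')
i=cv2.imread('pics/s6.png')[170:270,250:370];cv2.imwrite('pics/s14c.png',cv2.resize(i,None,fx=6,fy=6,interpolation=cv2.INTER_CUBIC))"
```

```text
clock: 12.22
position: [641.9, 17.1, 83.1]
ee_rot: [0.761, 0.613, 0.133, 0.163]
contact_force: [-2.4, 1.7, -4.0]
gripper_width: 58.7
clock: 12.63
position: [629.4, 18.1, 111.5]
ee_rot: [0.762, 0.613, 0.131, 0.164]
contact_force: [0.9, -1.5, 1.4]
gripper_width: 76.3
clock 12.63 w 76.3 F [ 0.9 -1.5  1.4]
tcp in tube frame [ 1.4 -2.9 78.2]
rotvec to tube-aligned (tool) [-0.012 -0.     0.003]
delta tool [ 2.1 -3.9 38.3]
```

View pics/s14c.png

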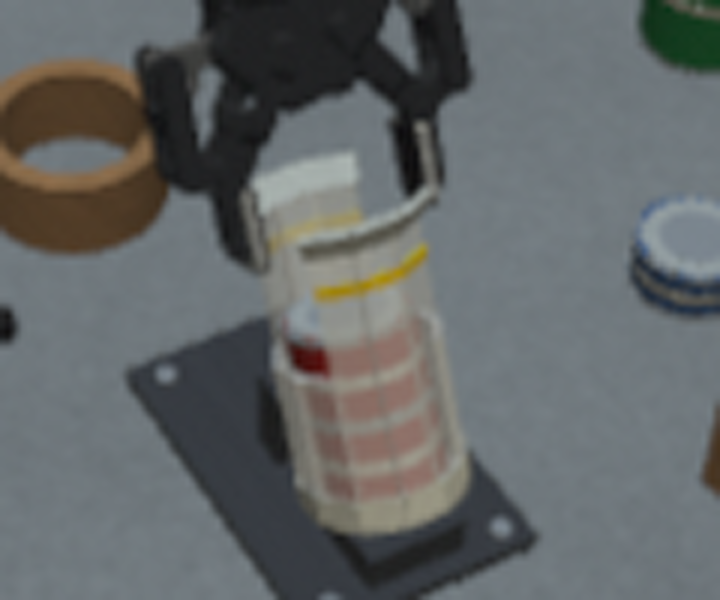

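```bash
python3 -m jog '[{"hand":85,"dx":0,"dy":0,"dz":-40,"rx":0,"ry":0,"rz":0},{"hand":85,"dx":0,"dy":0,"dz":-40,"rx":0,"ry":0,"rz":0},{"hand":85,"dx":38,"dy":0,"dz":-10,"rx":0,"ry":0,"rz":0},{"hand":85,"dx":38,"dy":10,"dz":0,"rx":0.11,"ry":0,"rz":0},{"hand":85,"dx":38,"dy":10,"dz":0,"rx":0.11,"ry":0,"rz":0}]'
python3 -m jog '[{"hand":85,"dx":38,"dy":10,"dz":0,"rx":0.11,"ry":0,"rz":0},{"hand":85,"dx":38,"dy":10,"dz":0,"rx":0.1,"ry":0,"rz":0},{"hand":85,"dx":0,"dy":0,"dz":0,"rx":0,"ry":0,"rz":0}]'
python3 -c "
from h import *
tinat('w15.png',641,246,28)
go([641,246,20])"
```

```text
clock: 13.15
position: [630.8, 122.0, 200.7]
ee_rot: [0.774, 0.622, 0.071, 0.094]
contact_force: [1.8, -0.9, 2.0]
gripper_width: 85.5
clock: 13.4
position: [678.3, 193.1, 200.1]
ee_rot: [0.78, 0.625, 0.013, 0.02]
contact_force: [0.6, 1.4, -2.6]
gripper_width: 85.0
tin [641.7 245.5  28.9] [642.6 245.7  28.6] 3024
clock 13.45 tcp [673.8 189.7 199.4] w 84.9 F [-0.5 -0.6 -0.7]
tool x [ 0.22   0.975 -0.008] y [ 0.974 -0.22   0.046] z [ 0.043 -0.018 -0.999]
delta tool [ 49.  -52.6 176.8]
```

```bash
python3 -m jog '[{"hand":85,"dx":0,"dy":0,"dz":0,"rx":0.046,"ry":0,"rz":0},{"hand":85,"dx":20,"dy":-20,"dz":20,"rx":0,"ry":0,"rz":0},{"hand":85,"dx":20,"dy":-20,"dz":25,"rx":0,"ry":0,"rz":0},{"hand":85,"dx":7,"dy":-4,"dz":40,"rx":0,"ry":0,"rz":0},{"hand":85,"dx":0,"dy":0,"dz":40,"rx":0,"ry":0,"rz":0}]'
python3 -m jog '[{"hand":85,"dx":0,"dy":0,"dz":35,"rx":0,"ry":0,"rz":0},{"hand":85,"dx":0,"dy":0,"dz":10,"rx":0,"ry":0,"rz":0},{"hand":85,"dx":0,"dy":0,"dz":0,"rx":0,"ry":0,"rz":0}]'
python3 -c "
from h import *
tinat('w16.png',641,246,28)
go([641.7,245.5,-38])"
```

```text
clock: 13.87
position: [635.9, 243.0, 79.7]
ee_rot: [0.78, 0.625, 0.001, 0.003]
contact_force: [-0.8, -0.5, -0.8]
gripper_width: 85.2
clock: 14.12
position: [633.6, 239.3, 30.5]
ee_rot: [0.781, 0.624, -0.006, 0.002]
contact_force: [-0.5, -0.1, -0.1]
gripper_width: 84.9
tin [641.2 245.9  28.8] [642.6 245.7  26.8] 8566
clock 14.17 tcp [635.8 240.5  33.6] w 84.7 F [0.  0.1 0.6]
tool x [ 0.22   0.976 -0.007] y [ 0.976 -0.22   0.001] z [-0.001 -0.007 -1.   ]
delta tool [ 6.7  4.6 71.6]
```

View pics/w16.png

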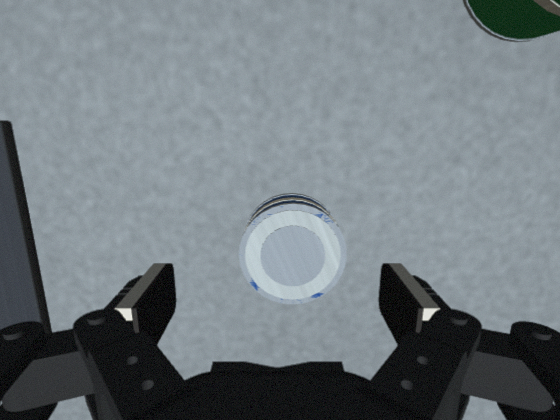

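```bash
python3 -m jog '[{"hand":85,"dx":6,"dy":4,"dz":25,"rx":0,"ry":0,"rz":0},{"hand":85,"dx":0,"dy":0,"dz":15,"rx":0,"ry":0,"rz":0},{"hand":85,"dx":0,"dy":0,"dz":0,"rx":0,"ry":0,"rz":0},{"hand":85,"dx":0,"dy":0,"dz":0,"rx":0,"ry":0,"rz":0}]'
python3 -c "
from h import *
tinat('w17.png',641,246,28)
go([641.5,245.7,-35])"
```

```text
clock: 14.5
position: [642.4, 246.6, -4.1]
ee_rot: [0.781, 0.625, -0.0, 0.002]
contact_force: [-0.5, 0.6, 0.8]
gripper_width: 84.6
tin [641.  246.1  28.8] [642.8 245.6  26.7] 12697
clock 14.55 tcp [642.8 247.   -3.4] w 85.2 F [-0.1 -0.1  0.5]
tool x [ 0.219  0.976 -0.002] y [ 0.976 -0.219  0.004] z [ 0.004 -0.003 -1.   ]
delta tool [-1.4 -1.1 31.6]
```

View pics/w17.png

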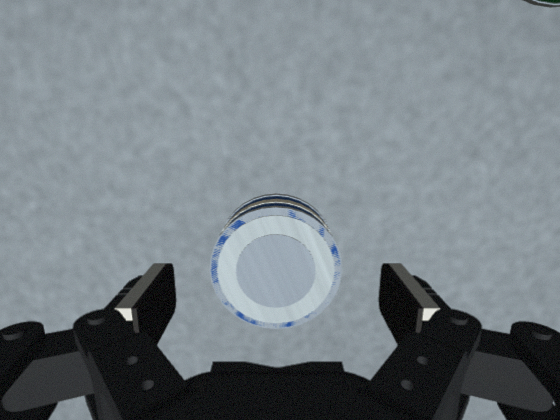

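```bash
python3 -m jog '[{"hand":85,"dx":-1,"dy":-1,"dz":18,"rx":0,"ry":0,"rz":0},{"hand":85,"dx":0,"dy":0,"dz":12,"rx":0,"ry":0,"rz":0},{"hand":85,"dx":0,"dy":0,"dz":0,"rx":0,"ry":0,"rz":0},{"hand":40,"dx":0,"dy":0,"dz":0,"rx":0,"ry":0,"rz":0},{"hand":40,"dx":0,"dy":0,"dz":0,"rx":0,"ry":0,"rz":0}]'
python3 -m jog '[{"hand":40,"dx":0,"dy":0,"dz":0,"rx":0,"ry":0,"rz":0},{"hand":40,"dx":0,"dy":0,"dz":0,"rx":0,"ry":0,"rz":0},{"hand":40,"dx":0,"dy":0,"dz":0,"rx":0,"ry":0,"rz":0}]'
python3 -c "
from h import *
go([641.5,245.7,-35]);wsnap('w18.png');lid('w18.npz')"
```

```text
clock: 14.97
position: [640.5, 245.9, -35.4]
ee_rot: [0.781, 0.625, -0.001, 0.002]
contact_force: [0.9, -0.9, -0.1]
gripper_width: 63.5
clock: 15.22
position: [640.8, 246.3, -34.9]
ee_rot: [0.781, 0.625, -0.0, 0.002]
contact_force: [0.1, 0.5, 5.4]
gripper_width: 58.4
clock 15.22 tcp [640.8 246.3 -34.9] w 58.4 F [0.1 0.5 5.4]
tool x [ 0.219  0.976 -0.003] y [ 0.976 -0.219  0.002] z [ 0.002 -0.004 -1.   ]
delta tool [-0.4  0.8  0.1]
lid z tool -64.1
circle [-0.5  5.2] 32.6 xr -35.3 36.0 ymin -27.8
```

View pics/w18.png

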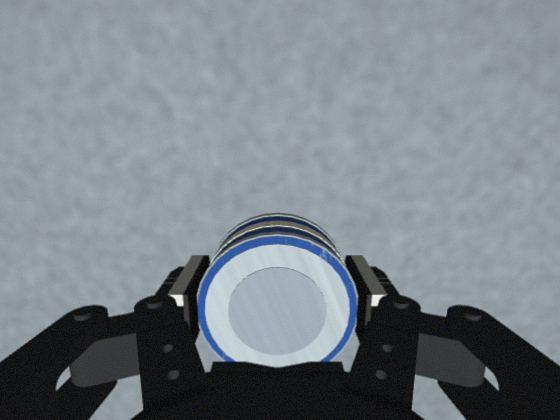

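```bash
python3 -m jog '[{"hand":40,"dx":0,"dy":0,"dz":-15,"rx":0,"ry":0,"rz":0},{"hand":40,"dx":0,"dy":0,"dz":-40,"rx":0,"ry":0,"rz":0},{"hand":40,"dx":0,"dy":0,"dz":-40,"rx":0,"ry":0,"rz":0},{"hand":40,"dx":0,"dy":0,"dz":-40,"rx":0,"ry":0,"rz":0},{"hand":40,"dx":0,"dy":0,"dz":-40,"rx":-0.11,"ry":0,"rz":0}]'
python3 -m jog '[{"hand":40,"dx":0,"dy":0,"dz":-40,"rx":-0.11,"ry":0,"rz":0},{"hand":40,"dx":0,"dy":0,"dz":-25,"rx":-0.11,"ry":0,"rz":0},{"hand":40,"dx":0,"dy":0,"dz":-15,"rx":-0.11,"ry":0,"rz":0},{"hand":40,"dx":0,"dy":0,"dz":0,"rx":0,"ry":0,"rz":0}]'
python3 -c "
from h import *
tube([-3,-1,160])"
```

```text
clock: 15.68
position: [644.0, 246.2, 140.2]
ee_rot: [0.781, 0.622, 0.034, 0.045]
contact_force: [2.0, 0.7, -0.1]
gripper_width: 58.3
clock: 16.02
position: [618.4, 245.9, 213.7]
ee_rot: [0.76, 0.613, 0.13, 0.174]
contact_force: [-1.3, -1.8, -4.5]
gripper_width: 58.7
clock 16.02 w 58.7 F [-1.3 -1.8 -4.5]
tcp in tube frame [ -9.7 217.2 196.2]
rotvec to tube-aligned (tool) [0.001 0.013 0.007]
delta tool [-217.7    5.1   39.1]
```

```bash
python3 -m jog '[{"hand":40,"dx":-38,"dy":1,"dz":5,"rx":0,"ry":0.01,"rz":0.006},{"hand":40,"dx":-38,"dy":1,"dz":5,"rx":0,"ry":0,"rz":0},{"hand":40,"dx":-38,"dy":1,"dz":5,"rx":0,"ry":0,"rz":0},{"hand":40,"dx":-38,"dy":1,"dz":5,"rx":0,"ry":0,"rz":0},{"hand":40,"dx":-38,"dy":1,"dz":5,"rx":0,"ry":0,"rz":0}]'
python3 -m jog '[{"hand":40,"dx":-27,"dy":0,"dz":5,"rx":0,"ry":0,"rz":0},{"hand":40,"dx":0,"dy":0,"dz":10,"rx":0,"ry":0,"rz":0},{"hand":40,"dx":0,"dy":0,"dz":0,"rx":0,"ry":0,"rz":0},{"hand":40,"dx":0,"dy":0,"dz":0,"rx":0,"ry":0,"rz":0}]'
python3 -c "
from h import *
tube([-3,-1,115])"
```

```text
clock: 16.43
position: [597.0, 59.3, 194.1]
ee_rot: [0.763, 0.609, 0.137, 0.168]
contact_force: [0.2, -0.4, -0.8]
gripper_width: 58.7
clock: 16.77
position: [598.3, 32.9, 180.8]
ee_rot: [0.763, 0.608, 0.137, 0.168]
contact_force: [-0.6, 0.5, -1.1]
gripper_width: 58.3
clock 16.77 w 58.3 F [-0.6  0.5 -1.1]
tcp in tube frame [  0.3   4.9 155.2]
rotvec to tube-aligned (tool) [ 0.001 -0.002 -0.007]
delta tool [-6.  -3.3 40.2]
```

```bash
python3 -m jog '[{"hand":40,"dx":-5,"dy":-3,"dz":16,"rx":0,"ry":0,"rz":-0.005},{"hand":40,"dx":0,"dy":0,"dz":14,"rx":0,"ry":0,"rz":0},{"hand":40,"dx":0,"dy":0,"dz":10,"rx":0,"ry":0,"rz":0},{"hand":40,"dx":0,"dy":0,"dz":0,"rx":0,"ry":0,"rz":0},{"hand":40,"dx":0,"dy":0,"dz":0,"rx":0,"ry":0,"rz":0}]'
python3 -c "
from h import *
tube([-3,-1,49]); wsnap('w19.png'); overlay('w19.npz','w19o.png',(-1,-.8,0)); lid('w19.npz'); tube([-3,-1,49])"
```

```text
clock: 17.18
position: [611.7, 26.4, 143.8]
ee_rot: [0.761, 0.611, 0.137, 0.168]
contact_force: [-0.3, 0.3, -0.2]
gripper_width: 58.6
clock 17.18 w 58.6 F [-0.3  0.3 -0.2]
tcp in tube frame [ -2.1   1.5 115.5]
rotvec to tube-aligned (tool) [ 0.002 -0.003 -0.001]
delta tool [-2.7 -1.  66.5]
lid z tool -64.0
circle [-0.2  4.1] 31.5 xr -33.6 31.8 ymin -27.8
clock 17.23 w 58.4 F [ 0.4  0.5 -1.5]
tcp in tube frame [ -1.6   1.8 116.1]
rotvec to tube-aligned (tool) [ 0.003 -0.004 -0.001]
delta tool [-3.1 -1.7 67.1]
```

View pics/w19o.png

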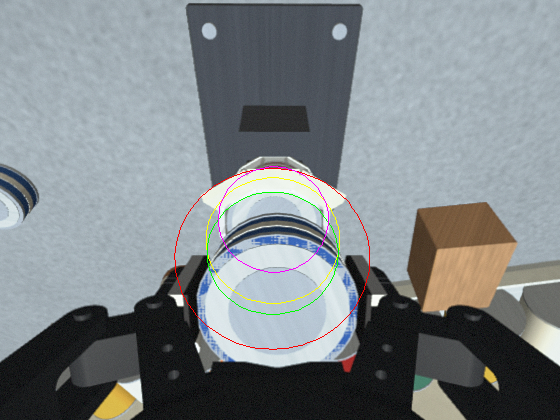

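```bash
python3 -m jog '[{"hand":40,"dx":-2,"dy":-1,"dz":8,"rx":0,"ry":0,"rz":0},{"hand":40,"dx":0,"dy":0,"dz":8,"rx":0,"ry":0,"rz":0},{"hand":40,"dx":0,"dy":0,"dz":8,"rx":0,"ry":0,"rz":0},{"hand":40,"dx":0,"dy":0,"dz":8,"rx":0,"ry":0,"rz":0},{"hand":40,"dx":0,"dy":0,"dz":0,"rx":0,"ry":0,"rz":0}]'
python3 -c "
from h import *
tube([-3,-1,49]);snap('scene','s20.png')
i=cv2.imread('pics/s20.png')[170:270,250:370];cv2.imwrite('pics/s20c.png',cv2.resize(i,None,fx=6,fy=6,interpolation=cv2.INTER_CUBIC))"
```

```text
clock: 17.65
position: [623.7, 21.4, 114.4]
ee_rot: [0.761, 0.611, 0.138, 0.169]
contact_force: [-0.5, -0.3, -1.3]
gripper_width: 58.4
clock 17.65 w 58.4 F [-0.5 -0.3 -1.3]
tcp in tube frame [-3.  -0.8 83.5]
rotvec to tube-aligned (tool) [ 0.003 -0.003 -0.001]
delta tool [-0.3 -0.1 34.5]
```

View pics/s20c.png

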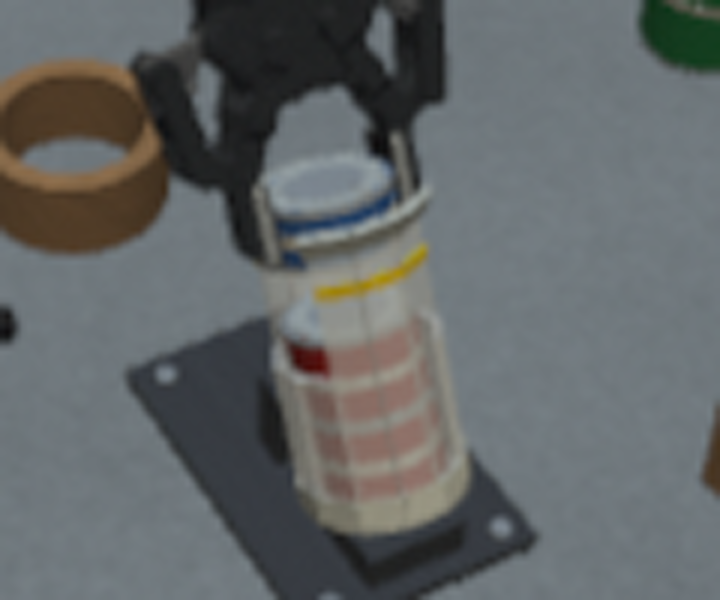

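```bash
python3 -m jog '[{"hand":40,"dx":0,"dy":0,"dz":8,"rx":0,"ry":0,"rz":0},{"hand":40,"dx":0,"dy":0,"dz":8,"rx":0,"ry":0,"rz":0},{"hand":40,"dx":0,"dy":0,"dz":8,"rx":0,"ry":0,"rz":0},{"hand":40,"dx":0,"dy":0,"dz":5,"rx":0,"ry":0,"rz":0},{"hand":40,"dx":0,"dy":0,"dz":0,"rx":0,"ry":0,"rz":0}]'
python3 -c "
from h import *
tube([-3,-1,49])"
```

```text
clock: 18.12
position: [636.4, 18.4, 91.5]
ee_rot: [0.762, 0.611, 0.136, 0.166]
contact_force: [-1.5, 1.2, -2.5]
gripper_width: 58.6
clock 18.12 w 58.6 F [-1.5  1.2 -2.5]
tcp in tube frame [-0.8 -1.  57.2]
rotvec to tube-aligned (tool) [-0.004 -0.004 -0.001]
delta tool [-0.  -2.1  8.2]
```

```bash
python3 -m jog '[{"hand":40,"dx":0,"dy":-1.5,"dz":3,"rx":0,"ry":0,"rz":0},{"hand":40,"dx":0,"dy":0,"dz":0,"rx":0,"ry":0,"rz":0},{"hand":76,"dx":0,"dy":0,"dz":0,"rx":0,"ry":0,"rz":0},{"hand":76,"dx":0,"dy":0,"dz":0,"rx":0,"ry":0,"rz":0},{"hand":76,"dx":0,"dy":0,"dz":0,"rx":0,"ry":0,"rz":0}]'
python3 -m jog '[{"hand":76,"dx":0,"dy":0,"dz":-10,"rx":0,"ry":0,"rz":0},{"hand":76,"dx":0,"dy":0,"dz":-30,"rx":0,"ry":0,"rz":0},{"hand":76,"dx":0,"dy":0,"dz":-40,"rx":0,"ry":0,"rz":0},{"hand":76,"dx":0,"dy":0,"dz":-40,"rx":0,"ry":0,"rz":0},{"hand":76,"dx":0,"dy":0,"dz":-40,"rx":0,"ry":0,"rz":0}]'
python3 -c "
from h import *
tube();wsnap('w21.png');snap('scene','s21.png')
i=cv2.imread('pics/s21.png')[170:270,250:370];cv2.imwrite('pics/s21c.png',cv2.resize(i,None,fx=6,fy=6,interpolation=cv2.INTER_CUBIC))
for f in ['w21.npz','s21.npz']:
    d=load(f);q=(cloud(d)-O)@B; m=(np.hypot(q[...,0]+1,q[...,1]+1)<24)&(q[...,2]>60)&(q[...,2]<125); w=q[m]; print(f,len(w),np.percentile(w[:,2],[10,25,50,75,90]).round(1))
    if len(w)>20:
        w=w[abs(w[:,2]-np.median(w[:,2]))<6]; print('plane',np.linalg.lstsq(np.c_[w[:,:2],np.ones(len(w))],w[:,2],rcond=None)[0].round(3))"
```

```text
clock: 18.53
position: [638.0, 18.8, 91.0]
ee_rot: [0.762, 0.611, 0.136, 0.166]
contact_force: [0.1, 0.0, 0.1]
gripper_width: 75.9
clock: 18.95
position: [575.1, 31.9, 231.2]
ee_rot: [0.762, 0.611, 0.136, 0.166]
contact_force: [2.1, 0.5, 1.3]
gripper_width: 75.6
clock 18.95 w 75.6 F [2.1 0.5 1.3]
tcp in tube frame [  1.3  -1.1 210.4]
rotvec to tube-aligned (tool) [-0.003 -0.004 -0.001]
w21.npz 2634 [112.7 113.2 113.7 114.1 114.5]
plane [-8.00000e-03 -2.00000e-03  1.13628e+02]
s21.npz 11 [111.7 111.8 112.1 113.  113.6]
```

View pics/s21c.png

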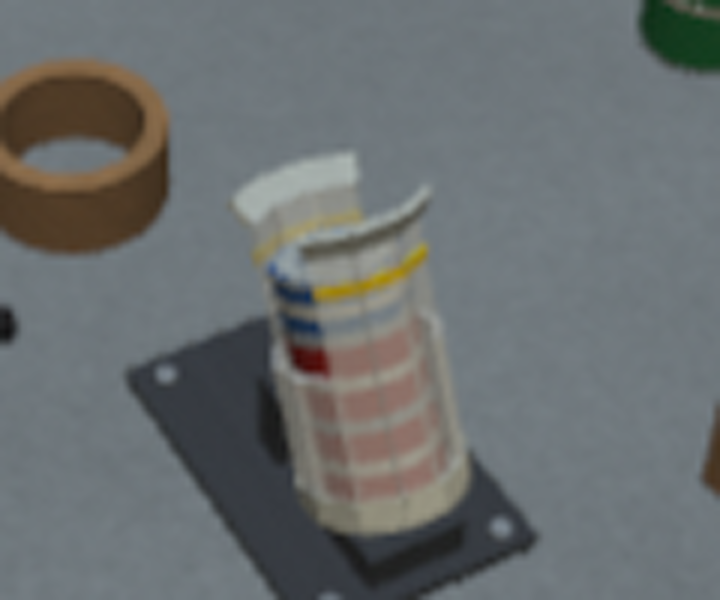

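View pics/w21.png

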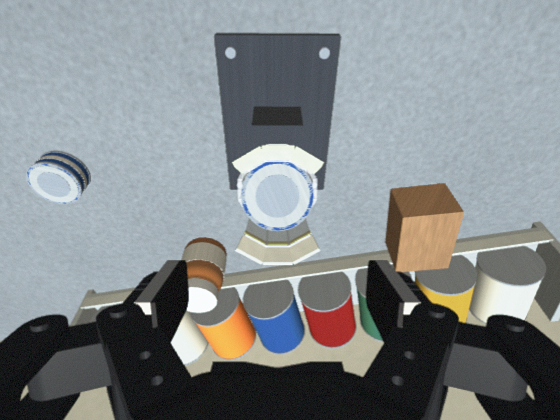

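```bash
python3 -m jog '[{"hand":76,"dx":0,"dy":0,"dz":-30,"rx":0,"ry":0,"rz":0},{"hand":76,"dx":0,"dy":-30,"dz":-20,"rx":0,"ry":0,"rz":0},{"hand":76,"dx":0,"dy":0,"dz":0,"rx":0,"ry":0,"rz":0},{"hand":76,"dx":0,"dy":0,"dz":0,"rx":0,"ry":0,"rz":0}]'
python3 -c "
from h import *
a=load('scene0.npz')['img'].astype(int);snap('scene','s22.png');b=load('s22.npz')['img'].astype(int)
D=(abs(a-b).max(2)>45).astype(np.uint8); n,l,s,c=cv2.connectedComponentsWithStats(D)
print([(x.tolist(),y.round().tolist()) for x,y in zip(s[1:],c[1:]) if x[4]>25])
print(arm.read_state()['contact_force'],arm.read_state()['joint_vel'].round(3)); arm.job_done()"
```

```text
clock: 19.38
position: [528.0, 41.5, 263.6]
ee_rot: [0.761, 0.611, 0.137, 0.167]
contact_force: [0.2, -0.1, -0.4]
gripper_width: 76.1
[([0, 0, 49, 47, 1410], [17.0, 18.0]), ([129, 0, 7, 10, 32], [133.0, 4.0]), ([142, 0, 14, 9, 106], [148.0, 3.0]), ([221, 0, 62, 36, 1146], [258.0, 14.0]), ([150, 21, 21, 49, 444], [160.0, 43.0]), ([244, 30, 41, 35, 554], [261.0, 49.0]), ([271, 33, 12, 9, 39], [279.0, 37.0]), ([0, 42, 34, 88, 651], [12.0, 79.0]), ([270, 66, 8, 6, 32], [273.0, 68.0]), ([250, 68, 59, 77, 2152], [278.0, 102.0]), ([170, 71, 39, 34, 337], [195.0, 88.0]), ([196, 100, 30, 40, 680], [213.0, 121.0]), ([179, 104, 16, 20, 111], [187.0, 115.0]), ([145, 107, 32, 11, 173], [161.0, 112.0]), ([149, 124, 29, 15, 213], [165.0, 132.0]), ([307, 186, 19, 13, 158], [316.0, 192.0]), ([355, 212, 20, 11, 104], [364.0, 218.0]), ([297, 222, 8, 11, 50], [301.0, 227.0]), ([202, 256, 22, 19, 208], [214.0, 267.0])]
[1.34091931 0.40724169 0.72297252] [-0.015  0.036  0.008  0.001  0.002  0.001]
the job is handed in; nothing more can be done
```

View pics/s22.png

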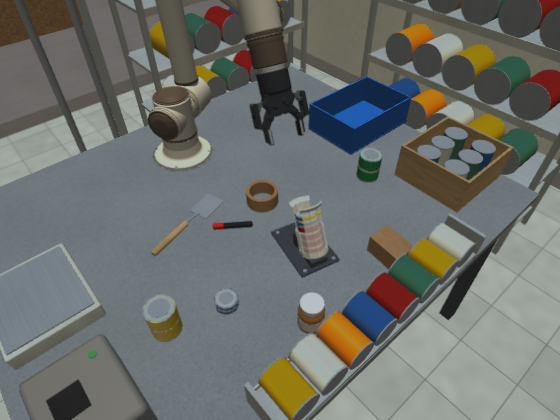

